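Tighten a mill strap clamp with a ratchet ring wrench

ROBOT

A 6-joint arm with a two-finger parallel gripper is mounted at the origin on the work surface. World frame = base frame: x ahead of the robot, y to its left, z up, the work surface at z = 0. Lengths are in m, angles in rad, forces in N, time in s.
With the tool pointing down it reaches from about 0.35 to 0.725 m from the base axis. Payload 6 kg.
Tool frame: the origin (TCP) lies between the finger pads; the fingertips stand arm.tips_ahead ahead of it and the grasp point (between the pads) lies 6 mm ahead of it (arm.tips_ahead is the distance from the TCP to the fingertips, in m); x points along the fingers, y is the direction in which the jaws open and shut, and the axes are right-handed (so a half turn about x gives the same grasp; the last joint's range is limited). The gripper opens to 85 mm and grips with 20 to 120 N. Pads are 22 mm wide; open, the fingers measure 114 mm over their backs; the gripper's body (76 mm by 85 mm) begins 54 mm behind the grasp point. The pads swing forward as they close: fully open they stand 13 mm farther back than shut.
Start: joints at [1.615, 0.04, 0.085, 0, -1.615, -0.334], TCP at [0.171, 0.575, 0.256] pointing down, gripper open.
Joint ranges: [-2.56, 2.56], [-1.29, 2.01], [-1.08, 1.49], [-3.29, 1.98], [-2.81, -0.18], [-2.99, 2.99]. Speed limits (rad/s): [2.57, 2.57, 3.01, 3.14, 3.14, 3.14].

INTERFACE

Orientations are given as a 3x3 rotation matrix whose columns are the frame's x, y, z axes.
In Python, from bench import arm gives the robot as it stands.
- The arm moves only by the tool move_arm, never from a script. Its argument "rows" is a list of rows, each an object of numbers: "gripper": the closure in counts, from 0 (fully open) to 255 (shut); "x", "y", "z": the shift along the tool's x, y, z in mm; "ax", "ay", "az": the turn, a rotation vector about the tool's x, y, z in rad. A call has 1 to 10 rows; each row is the pose to reach, as a shift and turn from the pose commanded when the call began, along the tool's axes at that moment; what a row does not reach only later rows make up. A row lasts 1/12 s, in which the tool goes at most 41.7 mm and 7.16 degrees, less where a joint would pass 70% of its speed; a pose out of reach is approached as far as the arm can. A call with a gripper value outside its range is refused whole. The fingers move at their own pace and stop on an object; the grip force is fixed at half the most. Time passes only in rows, so rows that repeat a pose let the fingers close. It gives the time, the measured TCP pose, the force and the opening at its end, in the units of the state.
- arm.observe(): the state, without advancing time (a new reading comes with each control period).
- arm.read_camera(name): name is "scene" or "top"; returns a dict with "img" (384x512x3 uint8, red, green, blue), "camera_matrix" (3x3 intrinsics, pixels), "k1" (the pictures are not rectified: a ray, as slopes to the right and down, at radius r is drawn at 1 + k1 r^2 times it, then the intrinsics apply), "extrinsics" (4x4, takes a point from world to camera coordinates). Camera axes: x right, y up, looking along -z (the intrinsics and any distortion apply to the point x, -y, -z); pixel columns grow to the right and rows downward; lengths in m; the calibration is good to about 2 mm. A picture is of the moment at which its call begins. There is no depth.
- arm.sign_off(): hands the job in, once; it reports no verdict.
The state is a dict: "clock": time; "joint_positions": joint angles; "joint_velocities": joint speeds; "tau": joint torques, N m; "ee_pos": TCP position; "tool_rot": TCP orientation; "ft_force": force on the tool from outside, world axes, zero at the start; "wrist_torque": the same for the moment, N m; "gripper_width": finger opening in m.
Only numpy, scipy, OpenCV 4.12 (cv2) and the standard library are available. Lean on these libraries where they do the work, as an engineer would, in place of code of your own. Each camera call takes 0.05 s, during which the arm holds its last target. There are 200 camera calls.

TASK

Fit the ratchet ring wrench from the rubber mat over the strap clamp's square nut and work its handle back and forth between the two posts, clockwise to tighten and slipping back, until the clamp's brass load pointer stands clear between its two short pins; never let the pointer go past the second pin. Then take the wrench off and lay it flat on the mat again. Do not press on the clamp with the hand, do not ram the wrench down on the nut, and leave everything else where it is.

Things in the scene. Friction and masses are not known exactly. Their poses are not given: they have to be found in the camera images.
- wrench: ratchet ring wrench, bare steel, 0.35 kg, 246 mm long, lying right side up. Origin: centre of the ring's underside; z up; handle along -x. Head: 58 mm across, 20 mm high. Handle: straight bar 18 mm wide (y), 18 mm high, x = -55 to -205 mm, its middle 22 mm above the underside, on a butt 24 mm across that reaches down to the underside; centre of mass at x = -80 mm
- ring (a point): centre of the ring's underside. Through hole: a square, 23.4 mm across flats, at the start parallel to the wrench's axes, held in a ratchet of 20 clicks a turn (18 degrees). Turning the wrench clockwise seen from above drives the square; anticlockwise it slips back with about 0.1 N m
- handle (a point): point on the handle's middle line, 100 mm from the ring's centre (wrench frame -100, 0, 22 mm), a good place to grip; axes as the wrench
- clamp: strap clamp on a steel plate fixed to the table. Origin on the nut's axis at table height, z up. Plate x -125 to 175, y -155 to 155 mm, 20 mm high; strap (44 wide) and work run to +x, under 46 mm high. Two posts, 16 mm thick, 94 mm high, at (-105, +-134) mm: the handle swings between them, 0.75 rad to either side of -x. But for the nut, all else is under 52 mm
- nut_top (a point): on the nut's axis at the top of its square, 68 mm above the table; turns with the nut, x and y axes square on its flats. Square 22 mm across flats, 12 mm high, oiled; above it a 5 mm bevel drawing in to 14 mm, and a 12 mm stud to 86 mm; the seated ring rests on a 42 mm flange at 56 mm. Turns clockwise against 1.1 N m (about 0.7 felt when the pull pauses), the first 1.3 to 1.9 rad without load
- pointer (a joint): brass load pointer under the nut, 110 mm long, pointing to the clamp's +y; rad, 0 = no load, grows clockwise as the tightened nut loads it, adding 3 N m per rad to the 1.1 N m; it stays when the nut is let go. Two steel pins 100 mm out, just under its level: at 0.035 and 0.235 rad; it (7 mm wide) stands clear between them at 0.10 to 0.17; 0.22 is past the second
- mat: black rubber mat fixed on the table, 330 (x) by 140 (y) by 3 mm; origin: centre of its underside, to the left or the right of the clamp. The wrench lies along its x, ring at the +x end
- collet_box: yellow steel box of collets, fixed, 140 (x) by 200 (y) by 55 mm, its open lid rising to 175 mm at the +x side; on the other side of the clamp than the mat
- spare_nut: loose spare hex nut, 27 mm across flats, 14 mm high, on the mat beside the wrench; origin: centre of its underside; leave alone
- hammer: claw hammer lying on the table, left side; leave alone
- spanner: open-end spanner lying on the table, right side, no ratchet; leave alone
- brush: hand brush lying beyond the clamp; leave alone
- step_block: dark steel block 50 by 30 by 40 mm beyond the clamp; leave alone
- oiler: grey oil bottle, 52 mm across, 130 mm high, beyond the clamp; leave alone

How it is judged:
On the way, in this order (a step that is already met when the one before it is completed fails the run):
1. the wrench's ring is seated over the nut, down on its flange, before the pointer shows load (horizontal distance between ring and nut_top below 0.004 m and z of ring in the frame of clamp below 0.06 m and value of joint pointer below 0.04 rad), for 0.1 s.
2. the pointer stands between the pins with the wrench on the nut (horizontal distance between ring and nut_top below 0.006 m and value of joint pointer between 0.07 and 0.2 rad), for 0.1 s.
At the end, for the whole second after the job is handed in: The load pointer stands between the pins, at 0.07 to 0.20 rad; the wrench lies at rest on the mat, right side up, flat within 0.06 rad, ring centre and handle point within the mat's outline (value of joint pointer between 0.07 and 0.2 rad and x of ring in the frame of mat between -0.165 and 0.165 m and y of ring in the frame of mat between -0.07 and 0.07 m and x of handle in the frame of mat between -0.165 and 0.165 m and y of handle in the frame of mat between -0.07 and 0.07 m and z of ring in the frame of mat between -0.002 and 0.007 m and angle between wrench's own z axis and vertical below 0.06 rad and linear speed of wrench below 0.02 m/s); the robot touches nothing.
It fails at once if the pointer goes past the second pin (over 0.22 rad) (value of joint pointer above 0.22 rad).
It fails at once if the hand presses on the clamp (over 5 N) (contact force between any of the fingers, the arm and clamp above 5 N).
It fails at once if the wrench is rammed down on the nut (over 40 N while the ring still stands on top of the square) (contact force between wrench and clamp above 40 N and z of ring in the frame of clamp above 0.0655 m).
It fails at once if a bystander is moved by more than 30 mm (distance of any of spare_nut, hammer, spanner, brush, step_block, oiler from where it was at the start of the episode above 0.03 m).
It also fails if it takes over 69 s, if anything falls off the work surface, if the arm or the gripper's body presses on something with over 40 N, if the wrist force passes 120 N, or if a joint passes its speed limit or range.

## Working session

There is one attempt and no reset: what is moved stays moved. The work goes in short steps, Python scripts to look and compute and a tool call to move; the robot and the scene stay as the last step left them, time stands still between calls to the robot, and variables do not carry over. Pictures are saved under pics/ and viewed, about 8 in all and at most 12, crops included, and the job is handed in when it is done.

Besides the shell and the picture viewer there is one more tool, called after "Call:" as name(argument=value, ...), one argument or row to a line, values as JSON. move_arm: Moves the arm, as the interface text tells. Its arguments: {"type":"object","properties":{"rows":{"type":"array"}},"required":["rows"]}

```bash
ls; mkdir -p pics; python3 - <<'E'
from bench import arm
import cv2,numpy as np
print(arm.tips_ahead); s=arm.observe(); print(s)
for n in("scene","top"):
    c=arm.read_camera(n); cv2.imwrite(f"pics/{n}0.png",c["img"][:,:,::-1]); print(n,c["camera_matrix"],c["k1"],c["extrinsics"])
a=cv2.imread("pics/scene0.png")
E
```

```text
pics
0.025
{'clock': 0.0, 'joint_positions': array([ 1.61470017e+00,  4.08128044e-02,  8.38077829e-02, -4.80656610e-04,
       -1.61546570e+00, -3.33718275e-01]), 'joint_velocities': array([-2.35762070e-04, -2.30727893e-03, -3.64735757e-04,  9.76232781e-04,
       -7.69152370e-04, -2.17089695e-05]), 'tau': array([ 6.87651227e-04, -3.68223560e+01,  3.47417951e+01,  6.93235025e+00,
       -5.38361390e-03,  3.65749159e-06]), 'ee_pos': array([0.17128516, 0.57474367, 0.25527325]), 'tool_rot': array([[-4.06225401e-04, -2.85753861e-01, -9.58302961e-01],
       [-1.69386222e-03, -9.58301469e-01,  2.85754134e-01],
       [-9.99998483e-01,  1.73931377e-03, -9.47412723e-05]]), 'ft_force': array([-0.56369897,  0.23279222, -0.68739253]), 'wrist_torque': array([0.01611588, 0.06929829, 0.01364654]), 'gripper_width': 0.08539155165641911}
scene [[356.72749034   0.         255.3587263 ]
 [  0.         356.72749034 188.07774375]
 [  0.           0.           1.        ]] 0.03346723142838382 [[ 0.73982532  0.67259435 -0.01659316 -0.39080574]
 [-0.48844255  0.55390023  0.67425396  0.23261482]
 [ 0.46269037 -0.49072535  0.73831312 -1.48033711]
 [ 0.          0.          0.          1.        ]]
top [[483.72027469   0.         250.48307923]
 [  0.         483.72027469 193.46719643]
 [  0.           0.           1.        ]] 0.024281686344470716 [[ 0.07789979 -0.99695074  0.00456456 -0.03866725]
 [ 0.97430639  0.07709931  0.21161935 -0.55821853]
 [-0.21132599 -0.01203783  0.9773415  -1.55646396]
 [ 0.          0.          0.          1.        ]]
```

```bash
python3 - <<'E'
import cv2
for n in("scene","top"):
    a=cv2.imread(f"pics/{n}0.png"); cv2.imwrite(f"pics/{n}0b.png",cv2.resize(a,(800,600),interpolation=cv2.INTER_CUBIC))
E
```

```text
(no output)
```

View pics/scene0b.png

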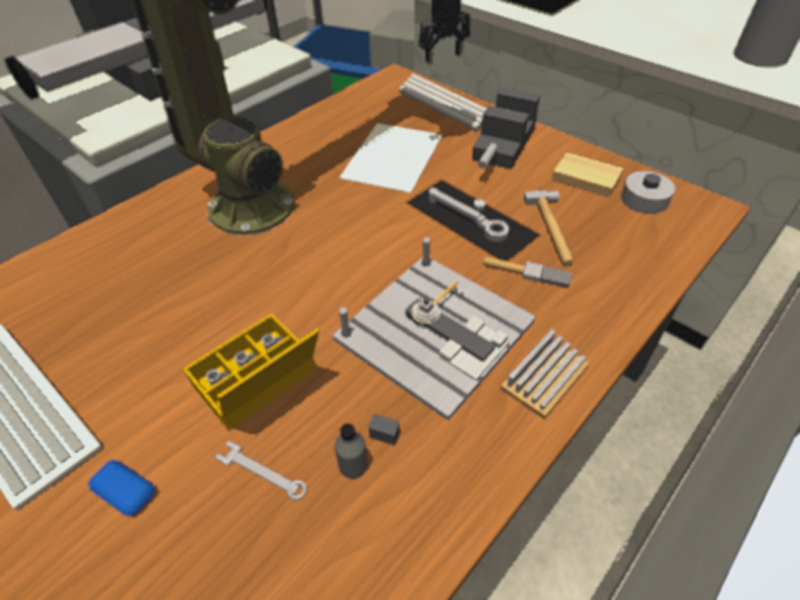

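View pics/top0b.png

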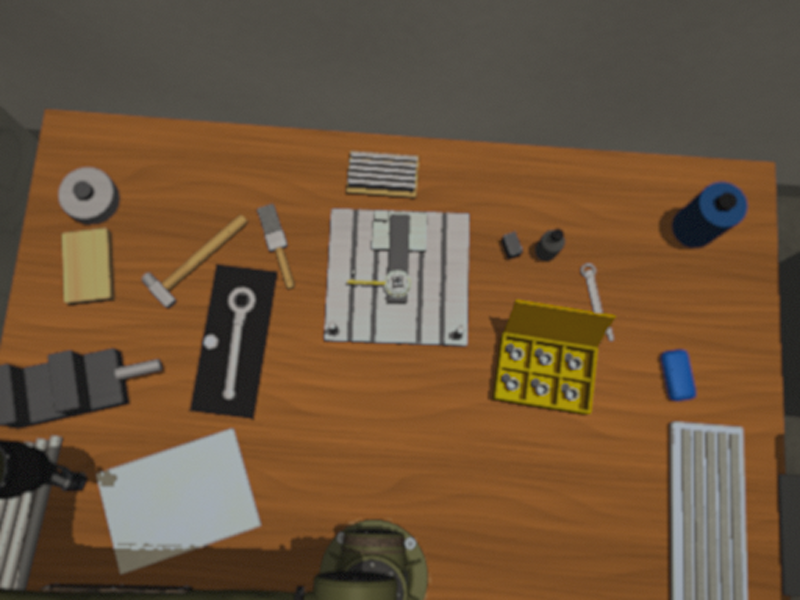

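The scene view shows the mat with the wrench (ring at 496,230, butt at 434,193, in 800x600 px) and the clamp nut at (427,306). In the top view the ring is at (241,300), the butt at (229,394), the spare nut at (211,342), the clamp nut at (398,283), and the pointer runs left to (348,282). The mat is on the left (+y). Next step is triangulation, plus enlarged crops.

```bash
cat > h.py <<'E'
from bench import arm
import cv2,numpy as np
from scipy.optimize import least_squares
F=np.diag([1.,-1,-1])
def grab(n,k=1):
    c=[arm.read_camera(n) for _ in range(k)]
    c[0]["img"]=np.mean([x["img"] for x in c],0).astype(np.uint8); return c[0]
def par(c):
    R=F@c["extrinsics"][:3,:3]; t=F@c["extrinsics"][:3,3]
    return cv2.Rodrigues(R)[0],t,c["camera_matrix"],np.array([c["k1"],0,0,0])
def proj(P,c):
    return cv2.projectPoints(np.asarray(P,float).reshape(-1,1,3),*par(c))[0][:,0]
def atz(p,c,z):  # pixel -> world at height z
    return least_squares(lambda q:(proj([*q,z],c)[0]-p),[.5,0]).x
def tri(ps,pt,cs,ct):
    s=least_squares(lambda q:np.r_[proj(q,cs)[0]-ps,proj(q,ct)[0]-pt],[.5,0,.03]); return s.x,np.sqrt(2*s.cost)
def crop(im,u,v,w,h,k): # native centre, native size, scale
    x,y=int(u-w/2),int(v-h/2); return cv2.resize(im[y:y+h,x:x+w],None,fx=k,fy=k,interpolation=cv2.INTER_CUBIC)[:,:,::-1],(x,y)
E
python3 - <<'E'
from h import *
cs=grab("scene",4);ct=grab("top",4)
np.savez("c0.npz",s=cs["img"],t=ct["img"])
S=1.5625
for n,ps,pt in [("ring",(496,230),(241,300)),("butt",(434,193),(229,394)),("nut",(427,306),(398,283)),("spare",(479,204),(211,342)),
  ("plFL",(427,258),(325,342)),("plBL",(534,318),(332,209)),("plBR",(449,413),(469,213)),("plFR",(334,337),(468,346)),
  ("mFL",(438,181),(191,410)),("mBL",(540,234),(217,265)),("mBR",(514,258),(277,270)),("mFR",(408,202),(254,417))]:
    print(n,*[np.round(v,4) for v in tri(np.array(ps)/S,np.array(pt)/S,cs,ct)])
a,o=crop(ct["img"],254,178,66,50,6);b,o2=crop(ct["img"],150,220,60,100,5)
c,o3=crop(cs["img"],273,190,66,50,6);d,o4=crop(cs["img"],300,135,66,50,6)
print(o,o2,o3,o4)
L=np.vstack([np.hstack([a,c]),np.hstack([d,np.zeros_like(a)])]); 
L[300:,396:696]=crop(ct["img"],150,220,50,50,6)[0]
cv2.imwrite("pics/c1.png",L); print(crop(ct["img"],150,220,50,50,6)[1],L.shape)
E
```

```text
ring [0.5487 0.3359 0.0114] 0.1964
butt [0.343  0.3367 0.0203] 1.0478
nut [ 0.606  -0.0028  0.0579] 1.5514
spare [0.4524 0.3915 0.0084] 0.5763
plFL [0.4754 0.1481 0.0027] 2.3792
plBL [0.7748 0.1567 0.0113] 0.0486
plBR [ 0.7872 -0.1502  0.0238] 0.9112
plFR [ 0.4889 -0.1646  0.0095] 1.8169
mFL [ 0.3014  0.4153 -0.0028] 1.0508
mBL [ 0.6296  0.4041 -0.0016] 1.2833
mBR [0.6315 0.2725 0.0098] 4.3764
mFR [0.2998 0.2817 0.0009] 1.1008
(221, 153) (120, 170) (240, 165) (267, 110)
(125, 195) (600, 792, 3)
```

View pics/c1.png

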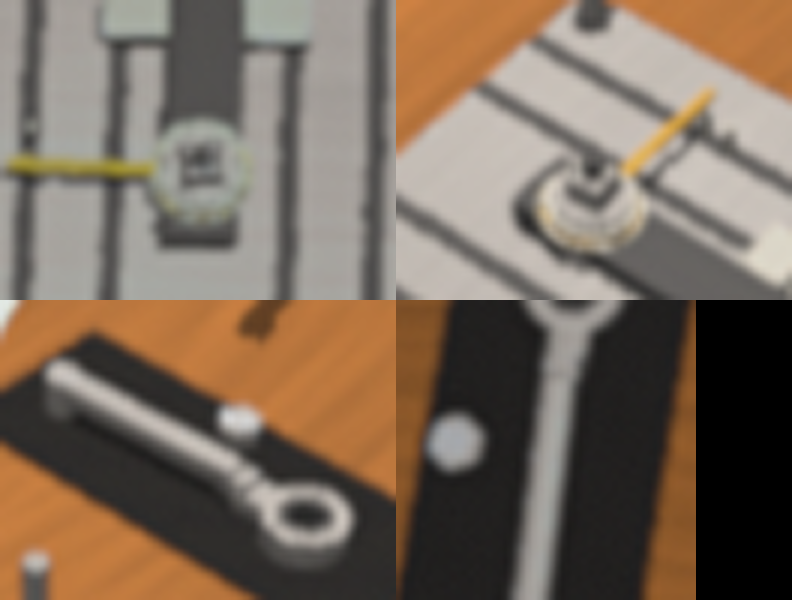

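```bash
cat > fit.py <<'E'
from h import *
from scipy.optimize import minimize
def cyl(x,y,r,z0,z1): 
    t=np.linspace(0,2*np.pi,40); return np.array([(x+r*np.cos(a),y+r*np.sin(a),z) for z in(z0,z1) for a in t])
def box(x0,x1,y0,y1,z0,z1): return np.array([(x,y,z) for x in(x0,x1) for y in(y0,y1) for z in(z0,z1)])
def place(P,q,z=0):
    c,s=np.cos(q[2]),np.sin(q[2]); return np.c_[q[0]+c*P[:,0]-s*P[:,1],q[1]+s*P[:,0]+c*P[:,1],P[:,2]+z]
def mask(parts,c,roi,holes=()):
    x,y,w,h=roi; K=8; m=np.zeros((h*K,w*K),np.uint8)
    for L,v in((parts,255),(holes,0)):
        for P in L:
            p=((proj(P,c)-[x,y]+.5)*K*16).round().astype(np.int32); cv2.fillConvexPoly(m,cv2.convexHull(p),v,shift=4) 
    return cv2.GaussianBlur(cv2.resize(m,(w,h),interpolation=cv2.INTER_AREA).astype(float)/255,(0,0),.6)
WR=[cyl(0,0,.029,0,.020),box(-.06,-.02,-.008,.008,.012,.02),box(-.205,-.055,-.009,.009,.013,.031),cyl(-.205,0,.012,0,.031)]
PL=[box(-.125,.175,-.155,.155,0,.02)]
def fit(parts,z,q0,views):  # views: (cam, target(0..1), roi)
    f=lambda q:sum(np.abs(mask([place(P,q,z) for P in parts],c,r)-t[r[1]:r[1]+r[3],r[0]:r[0]+r[2]]).sum() for c,t,r in views)
    r=minimize(f,q0,method="Nelder-Mead",options=dict(initial_simplex=np.array(q0)+np.array([[0,0,0],[.006,0,0],[0,.006,0],[0,0,.05]])-np.array([.002,.002,.015]),xatol=1e-5,fatol=1e-2))
    return r.x,r.fun
def roi(parts,z,q,c,m=5):
    p=proj(np.vstack([place(P,q,z) for P in parts]),c); a=np.floor(p.min(0)-m).astype(int); b=np.ceil(p.max(0)+m).astype(int); return (*a,*(b-a))
E
cat > f1.py <<'E'
from fit import *
cs=arm.read_camera("scene");ct=arm.read_camera("top"); d=np.load("c0.npz"); cs["img"]=d["s"];ct["img"]=d["t"]
def sat(c): 
    h=cv2.cvtColor(c["img"],cv2.COLOR_RGB2HSV); return h[...,1].astype(float)
for name,parts,z,q0 in(("wrench",WR,.003,[.549,.337,0]),("plate",PL,0,[.605,-.003,.04])):
  for vs in([cs,ct],[cs],[ct]):
    V=[]
    for c in vs:
        r=roi(parts,z,q0,c); x,y,w,h=r
        if name=="wrench":
            g=c["img"].min(2).astype(float); t=np.clip((g-40)/(130-40),0,1)   # wood blue is low
            sp=proj([.4524,.3915,.01],c)[0]; cv2.circle(t,tuple(int(round(v)) for v in sp),7,0,-1)
        else: t=np.clip((130-sat(c))/80,0,1)
        V.append((c,t,r))
    print(name,len(vs),*[np.round(v,4) for v in fit(parts,z,q0,V)])
for n,c,p in(("s",cs,(272.3,200.3)),("t",ct,(254.4,181.3))): print(n,atz(p,c,.056))
print(tri((272.3,200.3),(254.4,181.3),cs,ct))
E
python3 f1.py
```

```text
wrench 2 [ 0.5485  0.3357 -0.0035] 574.7178
wrench 1 [ 0.5462  0.3372 -0.0022] 437.496
wrench 1 [ 0.5492  0.3354 -0.0036] 129.5521
plate 2 [ 0.6065 -0.0029  0.0384] 1407.6534
plate 1 [ 0.6053 -0.0025  0.0372] 1176.6928
plate 1 [ 0.6072 -0.0034  0.0413] 211.3623
s [ 0.61679947 -0.01510814]
t [ 0.60320099 -0.00462831]
(array([ 0.60753855, -0.0042567 ,  0.03915038]), np.float64(0.14464564310263564))
```

```bash
python3 - <<'E'
from fit import *
cs=arm.read_camera("scene");ct=arm.read_camera("top"); d=np.load("c0.npz"); cs["img"]=d["s"];ct["img"]=d["t"]
R=[]
for c in(ct,cs):
    u=proj([.6065,-.003,.068],c)[0]; row=[]
    for yaw in(None,.04,.35,-.3):
        a,o=crop(c["img"],*u,20,28,10); a=a.copy()
        if yaw is not None:
            for z,hw in((.068,.011),(.056,.011),(.073,.007)):
                p=proj(place(np.array([(i*hw,j*hw,z) for i,j in((1,1),(1,-1),(-1,-1),(-1,1))]),[.6065,-.003,yaw]),c)
                cv2.polylines(a,[((p-o+.5)*160).round().astype(np.int32)],True,(0,0,255),1,shift=4)
        row.append(a)
    R.append(np.hstack(row))
cv2.imwrite("pics/nut.png",np.vstack(R))
E
```

```text
(no output)
```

View pics/nut.png

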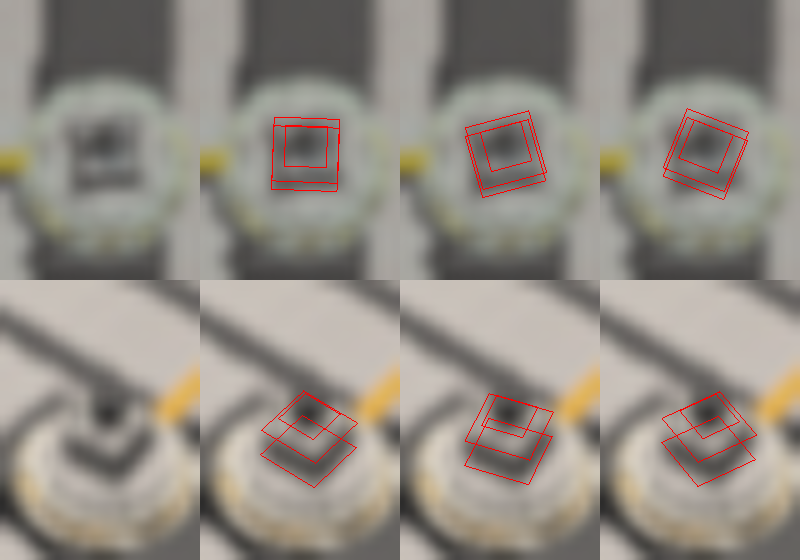

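The nut's dark front faces give a yaw near 0.04 to 0.15 rad. I'll refine that with a small fit.

```bash
python3 - <<'E'
from fit import *
cs=arm.read_camera("scene");ct=arm.read_camera("top"); d=np.load("c0.npz"); cs["img"]=d["s"];ct["img"]=d["t"]
def err(c,yaw,dx,dy):
    hw=.011;P=[]
    camp=-c["extrinsics"][:3,:3].T@c["extrinsics"][:3,3]
    ctr=np.array([.6065+dx,-.003+dy]); 
    for k in range(4):
        n=yaw+k*np.pi/2; nv=np.array([np.cos(n),np.sin(n)])
        if nv@(camp[:2]-ctr-hw*nv)<=0: continue
        P.append(place(np.array([(hw,i*hw,z) for i in(-1,1) for z in(.056,.068)]),[*ctr,n]))
    u=proj([.6065,-.003,.060],c)[0].round().astype(int); r=(u[0]-9,u[1]-4,18,10) if c is cs else (u[0]-7,u[1]-1,14,7)
    m=mask(P,c,r); g=c["img"].mean(2)[r[1]:r[1]+r[3],r[0]:r[0]+r[2]]
    A=np.c_[m.ravel(),np.ones(m.size)]; return np.linalg.lstsq(A,g.ravel(),rcond=None)[1][0]/((g-g.mean())**2).sum()
for nm,C in(("s",[cs]),("t",[ct])):
    out=[]
    for yaw in np.arange(-.4,.45,.05):
        b=min((sum(err(c,yaw,dx,dy) for c in C),dx,dy) for dx in np.arange(-.005,.0051,.0025) for dy in np.arange(-.005,.0051,.0025)); out.append((round(yaw,2),round(b[0],3),b[1],b[2]))
    print(nm,*[(o[0],float(o[1])) for o in out],min(out,key=lambda o:o[1]))
s=arm.observe()
R=s["tool_rot"];print("shift world->tool for above wrench handle:",R.T@(np.array([.4487,.336,.12])-s["ee_pos"]))
print("jaw yaw",np.arctan2(R[1,1],R[0,1]))
E
```

```text
s (np.float64(-0.4), 0.737) (np.float64(-0.35), 0.734) (np.float64(-0.3), 0.737) (np.float64(-0.25), 0.734) (np.float64(-0.2), 0.729) (np.float64(-0.15), 0.726) (np.float64(-0.1), 0.721) (np.float64(-0.05), 0.713) (np.float64(-0.0), 0.708) (np.float64(0.05), 0.698) (np.float64(0.1), 0.691) (np.float64(0.15), 0.692) (np.float64(0.2), 0.689) (np.float64(0.25), 0.692) (np.float64(0.3), 0.689) (np.float64(0.35), 0.686) (np.float64(0.4), 0.687) (np.float64(0.35), np.float64(0.686), np.float64(-0.0025), np.float64(0.0024999999999999996))
t (np.float64(-0.4), 0.805) (np.float64(-0.35), 0.804) (np.float64(-0.3), 0.809) (np.float64(-0.25), 0.808) (np.float64(-0.2), 0.804) (np.float64(-0.15), 0.796) (np.float64(-0.1), 0.779) (np.float64(-0.05), 0.763) (np.float64(-0.0), 0.738) (np.float64(0.05), 0.737) (np.float64(0.1), 0.69) (np.float64(0.15), 0.696) (np.float64(0.2), 0.703) (np.float64(0.25), 0.71) (np.float64(0.3), 0.717) (np.float64(0.35), 0.727) (np.float64(0.4), 0.743) (np.float64(0.1), np.float64(0.69), np.float64(0.0024999999999999996), np.float64(0.0))
shift world->tool for above wrench handle: [ 0.13630165  0.14977975 -0.33400618]
jaw yaw -1.860554479490544
```

```bash
cat >> h.py <<'E'
def wr(yaw,ring,zu):  # tcp target for wrench yaw, ring centre xy, underside z
    c,s=np.cos(yaw),np.sin(yaw); return np.array([ring[0]-.1*c,ring[1]-.1*s,zu+.022+.006])
def plan(p,wyaw,s=None):
    s=s or arm.observe(); R=s["tool_rot"]; d=R.T@(np.asarray(p)-s["ee_pos"])*1000
    cur=np.arctan2(R[1,1],R[0,1])+np.pi/2
    print("x %.1f y %.1f z %.1f ax %.3f"%(*d,-(wyaw-cur)),"| cur yaw %.3f"%cur)
def st():
    s=arm.observe(); R=s["tool_rot"]; print("t %.2f"%s["clock"],"tcp",s["ee_pos"].round(4),"yaw %.4f"%(np.arctan2(R[1,1],R[0,1])+np.pi/2),"tilt",R[2].round(3),"F",s["ft_force"].round(1),"T",s["wrist_torque"].round(2),"w %.4f"%s["gripper_width"],"q",s["joint_positions"].round(2))
E
python3 - <<'E'
from h import *
plan(wr(-.0036,(.5487,.3357),.003),-.0036); st()
E
```

```text
x 225.3 y 149.7 z -334.0 ax -0.286 | cur yaw -0.290
t 0.80 tcp [0.1714 0.575  0.2563] yaw -0.2898 tilt [-1.  0. -0.] F [0.6 0.4 0.3] T [ 0.05 -0.02 -0.04] w 0.0854 q [ 1.61  0.04  0.08 -0.   -1.62 -0.33]
```

Call:
move_arm(
  rows=[
    {"x":30,"y":75,"z":-165,"ax":-0.286},
    {"x":60,"y":150,"z":-334,"ax":-0.286},
    {"x":60,"y":150,"z":-334,"ax":-0.286},
    {"x":60,"y":150,"z":-334,"ax":-0.286},
    {"x":60,"y":150,"z":-334,"ax":-0.286},
    {"x":60,"y":150,"z":-334,"ax":-0.286},
    {"x":60,"y":150,"z":-334,"ax":-0.286},
    {"x":100,"y":150,"z":-334,"ax":-0.286},
    {"x":140,"y":150,"z":-334,"ax":-0.286},
    {"x":140,"y":150,"z":-334,"ax":-0.286},
  ],
)

```text
schema error: expected keys gripper, x, y, z, ax, ay, az
```

```bash
python3 - <<'E'
from h import *
st(); plan(wr(-.0036,(.5487,.3357),.003),-.0036)
E
```

```text
t 0.80 tcp [0.1714 0.575  0.2563] yaw -0.2898 tilt [-1.  0. -0.] F [0.6 0.4 0.3] T [ 0.05 -0.02 -0.04] w 0.0854 q [ 1.61  0.04  0.08 -0.   -1.62 -0.33]
x 225.3 y 149.7 z -334.0 ax -0.286 | cur yaw -0.290
```

Call:
move_arm(
  rows=[
    {"gripper":130,"x":30,"y":75,"z":-165,"ax":-0.286,"ay":0,"az":0},
    {"gripper":130,"x":60,"y":150,"z":-334,"ax":-0.286,"ay":0,"az":0},
    {"gripper":130,"x":60,"y":150,"z":-334,"ax":-0.286,"ay":0,"az":0},
    {"gripper":130,"x":60,"y":150,"z":-334,"ax":-0.286,"ay":0,"az":0},
    {"gripper":130,"x":60,"y":150,"z":-334,"ax":-0.286,"ay":0,"az":0},
    {"gripper":130,"x":60,"y":150,"z":-334,"ax":-0.286,"ay":0,"az":0},
    {"gripper":130,"x":60,"y":150,"z":-334,"ax":-0.286,"ay":0,"az":0},
    {"gripper":130,"x":90,"y":150,"z":-334,"ax":-0.286,"ay":0,"az":0},
    {"gripper":130,"x":130,"y":150,"z":-334,"ax":-0.286,"ay":0,"az":0},
    {"gripper":130,"x":160,"y":150,"z":-334,"ax":-0.286,"ay":0,"az":0},
  ],
)

```text
clock: 1.63
ee_pos: [0.4468, 0.3384, 0.1162]
tool_rot: [[0.004, -0.006, -1.0], [0.004, -1.0, 0.006], [-1.0, -0.004, -0.004]]
ft_force: [0.4, 1.4, -0.7]
gripper_width: 0.0419
```

```bash
python3 - <<'E'
from h import *
st(); plan(wr(-.0036,(.5487,.3357),.003),-.0036)
E
```

```text
t 1.63 tcp [0.4468 0.3384 0.1162] yaw -0.0063 tilt [-1.    -0.004 -0.004] F [ 0.4  1.4 -0.7] T [ 0.12 -0.05  0.02] w 0.0419 q [ 1.01 -0.04 -0.25  0.   -1.35  0.56]
x 85.2 y 2.7 z -1.6 ax -0.003 | cur yaw -0.006
```

Call:
move_arm(
  rows=[
    {"gripper":130,"x":30,"y":0,"z":0,"ax":0,"ay":0,"az":0},
    {"gripper":130,"x":55,"y":0,"z":0,"ax":0,"ay":0,"az":0},
    {"gripper":130,"x":65,"y":0,"z":0,"ax":0,"ay":0,"az":0},
    {"gripper":130,"x":65,"y":0,"z":0,"ax":0,"ay":0,"az":0},
    {"gripper":255,"x":65,"y":0,"z":0,"ax":0,"ay":0,"az":0},
    {"gripper":255,"x":65,"y":0,"z":0,"ax":0,"ay":0,"az":0},
    {"gripper":255,"x":65,"y":0,"z":0,"ax":0,"ay":0,"az":0},
    {"gripper":255,"x":65,"y":0,"z":0,"ax":0,"ay":0,"az":0},
    {"gripper":255,"x":65,"y":0,"z":0,"ax":0,"ay":0,"az":0},
  ],
)

```text
clock: 2.38
ee_pos: [0.4449, 0.3405, 0.0525]
tool_rot: [[0.003, -0.003, -1.0], [0.002, -1.0, 0.003], [-1.0, -0.002, -0.003]]
ft_force: [-2.6, -2.0, 6.2]
gripper_width: 0.0155
```

```bash
python3 - <<'E'
from h import *
st()
E
```

```text
t 2.38 tcp [0.4449 0.3405 0.0525] yaw -0.0033 tilt [-1.    -0.002 -0.003] F [-2.6 -2.   6.2] T [-0.78  0.63  0.02] w 0.0155 q [ 1.01  0.01 -0.33  0.   -1.24  0.55]
```

Call:
move_arm(
  rows=[
    {"gripper":130,"x":0,"y":0,"z":0,"ax":0,"ay":0,"az":0},
    {"gripper":130,"x":-5,"y":0,"z":0,"ax":0,"ay":0,"az":0},
    {"gripper":130,"x":-5,"y":0,"z":0,"ax":0,"ay":0,"az":0},
    {"gripper":130,"x":-5,"y":0,"z":0,"ax":0,"ay":0,"az":0},
  ],
)

```text
clock: 2.72
ee_pos: [0.4442, 0.3402, 0.0555]
tool_rot: [[0.001, -0.004, -1.0], [0.001, -1.0, 0.004], [-1.0, -0.001, -0.001]]
ft_force: [-0.1, -0.0, 0.2]
gripper_width: 0.0419
```

```bash
python3 - <<'E'
from fit import *
st(); 
cs=grab("scene");ct=grab("top"); V=[]
for c in(cs,ct):
    g=c["img"].min(2).astype(float); t=np.clip((g-40)/90,0,1); sp=proj([.4524,.3915,.01],c)[0]; cv2.circle(t,tuple(int(round(v)) for v in sp),7,0,-1)
    V.append((c,t,roi(WR,.003,[.549,.337,0],c)))
print(fit(WR,.003,[.549,.336,-.004],V)[0])
a,o=crop(cs["img"],300,130,66,50,6);b,o=crop(ct["img"],154,205,50,50,6)
cv2.imwrite("pics/g1.png",np.hstack([a,b]));plan(wr(-.0036,(.5487,.3357),.003),-.0036)
E
```

```text
t 2.72 tcp [0.4442 0.3402 0.0555] yaw -0.0036 tilt [-1.    -0.001 -0.001] F [-0.1 -0.   0.2] T [-0.01 -0.01 -0.05] w 0.0419 q [ 1.01  0.   -0.32  0.   -1.24  0.55]
[ 0.54906111  0.34115719 -0.00834608]
x 23.9 y 3.7 z -4.7 ax -0.000 | cur yaw -0.004
```

View pics/g1.png

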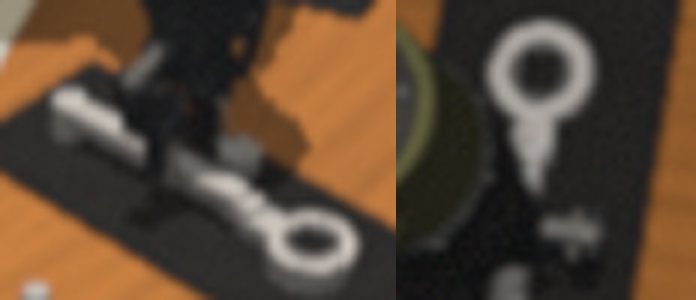

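The fingers straddle the handle, and the wrench has barely shifted: the ring is at crop (543,72), about 2 mm toward +y. I'll descend fully and grip.

Call:
move_arm(
  rows=[
    {"gripper":130,"x":12,"y":2,"z":-5,"ax":0,"ay":0,"az":0},
    {"gripper":130,"x":24,"y":2,"z":-5,"ax":0,"ay":0,"az":0},
    {"gripper":130,"x":24,"y":2,"z":-5,"ax":0,"ay":0,"az":0},
    {"gripper":130,"x":24,"y":2,"z":-5,"ax":0,"ay":0,"az":0},
    {"gripper":255,"x":24,"y":2,"z":-5,"ax":0,"ay":0,"az":0},
    {"gripper":255,"x":24,"y":2,"z":-5,"ax":0,"ay":0,"az":0},
    {"gripper":255,"x":24,"y":2,"z":-5,"ax":0,"ay":0,"az":0},
    {"gripper":255,"x":24,"y":2,"z":-5,"ax":0,"ay":0,"az":0},
    {"gripper":255,"x":24,"y":2,"z":-5,"ax":0,"ay":0,"az":0},
  ],
)

```text
clock: 3.57
ee_pos: [0.4492, 0.3381, 0.0313]
tool_rot: [[0.001, -0.004, -1.0], [0.001, -1.0, 0.004], [-1.0, -0.001, -0.001]]
ft_force: [-0.4, 1.4, 1.3]
gripper_width: 0.0171
```

```bash
python3 - <<'E'
from h import *
st(); ct=grab("top",2); cs=grab("scene",2); np.savez("c1.npz",s=cs["img"],t=ct["img"])
from fit import *
HD=[cyl(0,0,.029,0,.020)]; V=[]
for c in(ct,cs):
    g=c["img"].min(2).astype(float); t=np.clip((g-40)/90,0,1); x,y,w,h=roi(HD,.003,[.549,.337,0],c,4); V.append((c,t,(x,y,w,h)))
HD.append(box(-.06,-.02,-.008,.008,.012,.02))
for v in(V,V[:1],V[1:]): print(fit(HD,.003,[.549,.337,0],v)[0])
E
```

```text
t 3.57 tcp [0.4492 0.3381 0.0313] yaw -0.0036 tilt [-1.    -0.001 -0.001] F [-0.4  1.4  1.3] T [0.4  0.1  0.01] w 0.0171 q [ 1.    0.03 -0.34  0.   -1.2   0.56]
[0.54892305 0.33934382 0.09512775]
[0.54959078 0.33910364 0.08869241]
[ 0.54637074  0.3405417  -0.02538998]
```

Call:
move_arm(
  rows=[
    {"gripper":255,"x":-30,"y":0,"z":0,"ax":0,"ay":0,"az":0},
    {"gripper":255,"x":-70,"y":0,"z":0,"ax":0,"ay":0,"az":0},
    {"gripper":255,"x":-110,"y":0,"z":0,"ax":0,"ay":0,"az":0},
    {"gripper":255,"x":-115,"y":30,"z":-5,"ax":-0.02,"ay":0,"az":0},
    {"gripper":255,"x":-115,"y":70,"z":-10,"ax":-0.04,"ay":0,"az":0},
    {"gripper":255,"x":-115,"y":110,"z":-18,"ax":-0.06,"ay":0,"az":0},
    {"gripper":255,"x":-115,"y":150,"z":-25,"ax":-0.08,"ay":0,"az":0},
    {"gripper":255,"x":-115,"y":190,"z":-33,"ax":-0.1,"ay":0,"az":0},
    {"gripper":255,"x":-115,"y":230,"z":-40,"ax":-0.12,"ay":0,"az":0},
    {"gripper":255,"x":-115,"y":260,"z":-45,"ax":-0.124,"ay":0,"az":0},
  ],
)

```text
clock: 4.6
ee_pos: [0.4921, 0.0745, 0.1447]
tool_rot: [[-0.003, 0.12, -0.993], [-0.001, -0.993, -0.12], [-1.0, 0.001, 0.003]]
ft_force: [0.8, 0.6, -4.1]
gripper_width: 0.0172
```

```bash
python3 - <<'E'
from h import *
st(); plan(wr(.12,(.6065,-.003),.105),.12)
E
```

```text
t 4.60 tcp [0.4921 0.0745 0.1447] yaw 0.1201 tilt [-1.     0.001  0.003] F [ 0.8  0.6 -4.1] T [ 0.07 -0.07  0.  ] w 0.0172 q [ 0.56 -0.22 -0.36 -0.   -1.43  1.14]
x 11.7 y 90.6 z -4.3 ax 0.000 | cur yaw 0.120
```

Call:
move_arm(
  rows=[
    {"gripper":255,"x":0,"y":30,"z":-2,"ax":0,"ay":0,"az":0},
    {"gripper":255,"x":0,"y":60,"z":-4,"ax":0,"ay":0,"az":0},
    {"gripper":255,"x":6,"y":90.5,"z":-4,"ax":0,"ay":0,"az":0},
    {"gripper":255,"x":12,"y":90.5,"z":-4,"ax":0,"ay":0,"az":0},
    {"gripper":255,"x":12,"y":90.5,"z":-4,"ax":0,"ay":0,"az":0},
    {"gripper":255,"x":12,"y":90.5,"z":-4,"ax":0,"ay":0,"az":0},
  ],
)

```text
clock: 5.1
ee_pos: [0.507, -0.0122, 0.1325]
tool_rot: [[-0.003, 0.119, -0.993], [-0.001, -0.993, -0.119], [-1.0, 0.0, 0.003]]
ft_force: [0.1, -0.5, -2.6]
gripper_width: 0.0168
```

```bash
python3 - <<'E'
from fit import *
st(); plan(wr(.12,(.6065,-.003),.105),.12)
cs=grab("scene",3);ct=grab("top",3)
a=[]
s=arm.observe(); zu=s["ee_pos"][2]-.028
R=.0117*np.sqrt(2)
for c in(ct,cs):
    # overlay: predicted ring hole/outer at ring height (red), nut stud top z=.086 (green)
    yaw=.12; q=[s["ee_pos"][0]+.1*np.cos(yaw),s["ee_pos"][1]+.1*np.sin(yaw),yaw]
    u=proj([q[0],q[1],zu],c)[0]; im,o=crop(c["img"],*u,40,36,10); im2=im.copy()
    for P,col in((place(cyl(0,0,.029,.02,.02),q,zu),(0,0,255)),(place(cyl(0,0,.006,.086,.086),[.6065,-.003,0]),(0,255,0))):
        cv2.polylines(im2,[((proj(P,c)-o+.5)*160).round().astype(np.int32)],True,col,1,shift=4)
    a.append(np.hstack([im,im2]))
v=np.vstack(a); cv2.imwrite("pics/hov.png",cv2.resize(v,None,fx=.8,fy=.8)); print(v.shape)
# ring fit at known height
HD=[cyl(0,0,.029,0,.02)]
for c in(ct,cs):
    g=c["img"].min(2).astype(float)
    print("ring pred px",proj([q[0],q[1],zu+.02],c)[0],"nut px",proj([.6065,-.003,.086],c)[0])
np.savez("c2.npz",s=cs["img"],t=ct["img"])
E
```

```text
t 5.10 tcp [ 0.507  -0.0122  0.1325] yaw 0.1193 tilt [-1.     0.     0.003] F [ 0.1 -0.5 -2.6] T [0.07 0.08 0.02] w 0.0168 q [ 0.37 -0.19 -0.36 -0.   -1.41  1.32]
x -0.5 y 2.8 z 0.1 ax -0.001 | cur yaw 0.119
(720, 800, 3)
ring pred px [253.07801489 174.81285587] nut px [254.09846752 178.15433727]
ring pred px [273.71462363 181.1279028 ] nut px [272.47846105 190.37325681]
```

View pics/hov.png

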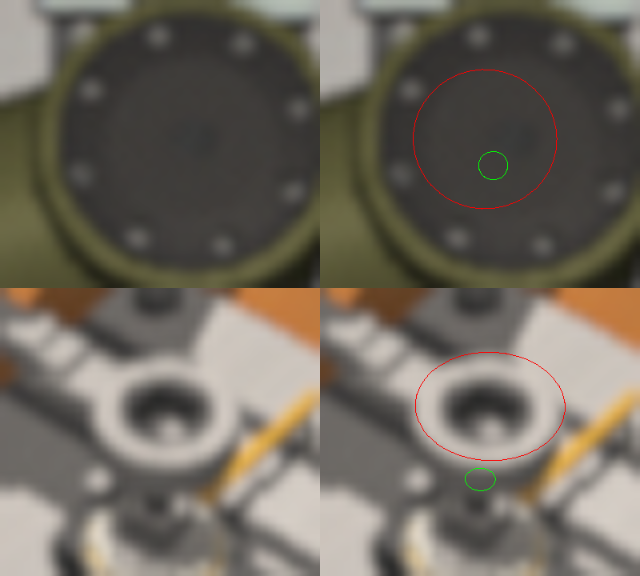

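The top view is blocked by the arm. The scene view shows the ring at (166,410) against a prediction of (170,406), and the stud offset is about the same. So ring and nut agree to about 2 mm relative to each other, and I'll descend to the bevel.

```bash
python3 - <<'E'
from h import *
st(); plan(wr(.12,(.6065,-.003),.072),.12)
E
```

```text
t 5.40 tcp [ 0.508  -0.0111  0.1342] yaw 0.1215 tilt [-1. -0. -0.] F [ 0.8  0.5 -3.7] T [-0.04  0.08  0.04] w 0.0172 q [ 0.38 -0.19 -0.35  0.   -1.41  1.32]
x 34.2 y 3.7 z 1.2 ax 0.001 | cur yaw 0.121
```

Call:
move_arm(
  rows=[
    {"gripper":255,"x":0,"y":3.7,"z":1.2,"ax":0,"ay":0,"az":0},
    {"gripper":255,"x":10,"y":3.7,"z":1.2,"ax":0,"ay":0,"az":0},
    {"gripper":255,"x":20,"y":3.7,"z":1.2,"ax":0,"ay":0,"az":0},
    {"gripper":255,"x":28,"y":3.7,"z":1.2,"ax":0,"ay":0,"az":0},
    {"gripper":255,"x":32,"y":3.7,"z":1.2,"ax":0,"ay":0,"az":0},
    {"gripper":255,"x":34,"y":3.7,"z":1.2,"ax":0,"ay":0,"az":0},
    {"gripper":255,"x":34,"y":3.7,"z":1.2,"ax":0,"ay":0,"az":0},
    {"gripper":255,"x":34,"y":3.7,"z":1.2,"ax":0,"ay":0,"az":0},
  ],
)

```text
clock: 6.07
ee_pos: [0.5073, -0.0157, 0.1001]
tool_rot: [[0.0, 0.12, -0.993], [-0.0, -0.993, -0.12], [-1.0, 0.0, -0.0]]
ft_force: [-0.1, -0.2, -3.8]
gripper_width: 0.017
```

```bash
python3 - <<'E'
from h import *
st(); plan(wr(.12,(.6065,-.003),.056),.12)
cs=grab("scene",2); s=arm.observe()
u=proj([.6065,-.003,.08],cs)[0]; cv2.imwrite("pics/b.png",crop(cs["img"],*u,40,30,15)[0]); st()
E
```

```text
t 6.07 tcp [ 0.5073 -0.0157  0.1001] yaw 0.1203 tilt [-1.  0. -0.] F [-0.1 -0.2 -3.8] T [ 0.03  0.08 -0.08] w 0.0170 q [ 0.37 -0.17 -0.4   0.   -1.34  1.32]
x 16.1 y -0.8 z -0.0 ax 0.000 | cur yaw 0.120
t 6.17 tcp [ 0.5075 -0.0157  0.1005] yaw 0.1202 tilt [-1.     0.    -0.001] F [-0.2 -0.3 -4.1] T [-0.07  0.05  0.03] w 0.0168 q [ 0.37 -0.17 -0.4   0.   -1.34  1.32]
```

View pics/b.png

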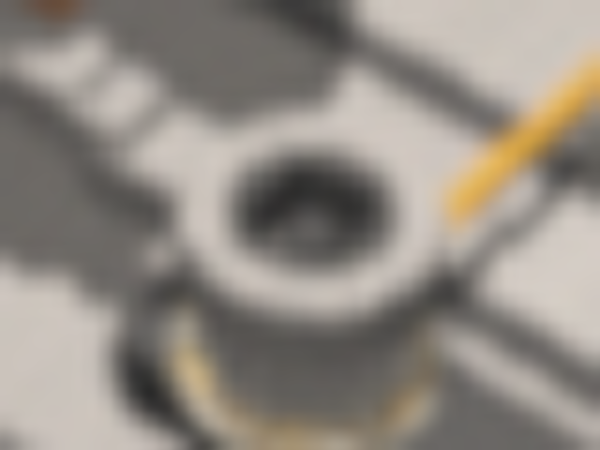

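The stud top at (312,225) sits centred in the ring hole at (312,210), after allowing for it being 6 mm lower. I'll lower gently.

Call:
move_arm(
  rows=[
    {"gripper":255,"x":1,"y":-0.5,"z":0,"ax":0,"ay":0,"az":0},
    {"gripper":255,"x":2,"y":-0.5,"z":0,"ax":0,"ay":0,"az":0},
    {"gripper":255,"x":3,"y":-0.5,"z":0,"ax":0,"ay":0,"az":0},
    {"gripper":255,"x":4,"y":-0.5,"z":0,"ax":0,"ay":0,"az":0},
    {"gripper":255,"x":5,"y":-0.5,"z":0,"ax":0,"ay":0,"az":0},
    {"gripper":255,"x":5,"y":-0.5,"z":0,"ax":0,"ay":0,"az":0},
  ],
)

```text
clock: 6.67
ee_pos: [0.5071, -0.0152, 0.0947]
tool_rot: [[-0.0, 0.12, -0.993], [-0.0, -0.993, -0.12], [-1.0, 0.0, 0.0]]
ft_force: [0.6, 0.0, -4.1]
gripper_width: 0.0173
```

```bash
python3 -c "
from h import *
st()"
```

```text
t 6.67 tcp [ 0.5071 -0.0152  0.0947] yaw 0.1202 tilt [-1.  0.  0.] F [ 0.6  0.  -4.1] T [ 0.01 -0.07  0.03] w 0.0173 q [ 0.37 -0.17 -0.41  0.   -1.33  1.32]
```

Call:
move_arm(
  rows=[
    {"gripper":255,"x":0.7,"y":0,"z":0,"ax":0,"ay":0,"az":0},
    {"gripper":255,"x":1.4,"y":0,"z":0,"ax":0,"ay":0,"az":0},
    {"gripper":255,"x":2.1,"y":0,"z":0,"ax":0,"ay":0,"az":0},
    {"gripper":255,"x":2.8,"y":0,"z":0,"ax":0,"ay":0,"az":0},
    {"gripper":255,"x":2.8,"y":0,"z":0,"ax":0,"ay":0,"az":0},
  ],
)

```text
clock: 7.08
ee_pos: [0.5071, -0.0152, 0.092]
tool_rot: [[0.0, 0.12, -0.993], [-0.0, -0.993, -0.12], [-1.0, 0.0, -0.0]]
ft_force: [0.4, 0.0, -4.4]
gripper_width: 0.0171
```

```bash
python3 -c "
from h import *
st()"
```

```text
t 7.08 tcp [ 0.5071 -0.0152  0.092 ] yaw 0.1202 tilt [-1.  0. -0.] F [ 0.4  0.  -4.4] T [ 0.   -0.17 -0.04] w 0.0171 q [ 0.37 -0.17 -0.41  0.   -1.32  1.32]
```

Still free, with the underside at about 64 mm, so the square has slipped over cleanly. Continuing down toward the flange.

Call:
move_arm(
  rows=[
    {"gripper":255,"x":1,"y":0,"z":0,"ax":0,"ay":0,"az":0},
    {"gripper":255,"x":2,"y":0,"z":0,"ax":0,"ay":0,"az":0},
    {"gripper":255,"x":3,"y":0,"z":0,"ax":0,"ay":0,"az":0},
    {"gripper":255,"x":4,"y":0,"z":0,"ax":0,"ay":0,"az":0},
    {"gripper":255,"x":5,"y":0,"z":0,"ax":0,"ay":0,"az":0},
    {"gripper":255,"x":6,"y":0,"z":0,"ax":0,"ay":0,"az":0},
    {"gripper":255,"x":6,"y":0,"z":0,"ax":0,"ay":0,"az":0},
  ],
)

```text
clock: 7.67
ee_pos: [0.5072, -0.0152, 0.0859]
tool_rot: [[0.0, 0.12, -0.993], [-0.0, -0.993, -0.12], [-1.0, 0.0, -0.0]]
ft_force: [0.6, -0.3, -4.0]
gripper_width: 0.0168
```

```bash
python3 -c "
from h import *
st()"
```

```text
t 7.67 tcp [ 0.5072 -0.0152  0.0859] yaw 0.1202 tilt [-1.  0. -0.] F [ 0.6 -0.3 -4. ] T [-0.05 -0.21  0.01] w 0.0168 q [ 0.37 -0.16 -0.42  0.   -1.31  1.32]
```

Call:
move_arm(
  rows=[
    {"gripper":255,"x":0.6,"y":0,"z":0,"ax":0,"ay":0,"az":0},
    {"gripper":255,"x":1.2,"y":0,"z":0,"ax":0,"ay":0,"az":0},
    {"gripper":255,"x":1.2,"y":0,"z":0,"ax":0,"ay":0,"az":0},
    {"gripper":255,"x":1.2,"y":-5,"z":-0.1,"ax":0.05,"ay":0,"az":0},
    {"gripper":255,"x":1.2,"y":-10,"z":-0.5,"ax":0.1,"ay":0,"az":0},
    {"gripper":255,"x":1.2,"y":-14.9,"z":-1.1,"ax":0.15,"ay":0,"az":0},
    {"gripper":255,"x":1.2,"y":-19.9,"z":-2,"ax":0.2,"ay":0,"az":0},
  ],
)

```text
clock: 8.25
ee_pos: [0.5071, 0.0044, 0.0852]
tool_rot: [[0.001, -0.082, -0.997], [-0.001, -0.997, 0.082], [-1.0, 0.001, -0.001]]
ft_force: [2.7, -6.1, -4.5]
gripper_width: 0.0168
```

```bash
python3 -c "
from h import *
st(); s=arm.observe(); print(s['ee_pos'][:2]+.1*np.array([-s['tool_rot'][0,2],-s['tool_rot'][1,2]]))"
```

```text
t 8.25 tcp [0.5071 0.0044 0.0852] yaw -0.0819 tilt [-1.     0.001 -0.001] F [ 2.7 -6.1 -4.5] T [-1.59 -1.17  0.42] w 0.0168 q [ 0.41 -0.17 -0.43  0.   -1.31  1.08]
[ 0.6067607  -0.00376386]
```

Call:
move_arm(
  rows=[
    {"gripper":255,"x":0.5,"y":-8,"z":-0.3,"ax":0.08,"ay":0,"az":0},
    {"gripper":255,"x":0.8,"y":-16,"z":-1.3,"ax":0.16,"ay":0,"az":0},
    {"gripper":255,"x":0.8,"y":-23.8,"z":-2.9,"ax":0.24,"ay":0,"az":0},
    {"gripper":255,"x":0.8,"y":-31.5,"z":-5.1,"ax":0.32,"ay":0,"az":0},
    {"gripper":255,"x":0.8,"y":-38.9,"z":-7.9,"ax":0.4,"ay":0,"az":0},
    {"gripper":255,"x":0.8,"y":-46.2,"z":-11.3,"ax":0.48,"ay":0,"az":0},
    {"gripper":255,"x":0.8,"y":-51.4,"z":-14.2,"ax":0.54,"ay":0,"az":0},
    {"gripper":255,"x":0.8,"y":-54.8,"z":-16.4,"ax":0.58,"ay":0,"az":0},
    {"gripper":255,"x":0.8,"y":-54.8,"z":-16.4,"ax":0.58,"ay":0,"az":0},
  ],
)

```text
clock: 9.0
ee_pos: [0.5274, 0.0578, 0.0844]
tool_rot: [[-0.001, -0.613, -0.79], [-0.002, -0.79, 0.613], [-1.0, 0.002, -0.001]]
ft_force: [-3.4, -2.8, 0.8]
gripper_width: 0.0172
```

```bash
cat >> h.py <<'E'
def tq():
    s=arm.observe(); R=s["tool_rot"]; a=-R[:2,2]; C=s["ee_pos"][:2]+.1*a
    F=s["ft_force"]; print("C",C.round(4),"zu %.4f"%(s["ee_pos"][2]-.028),"radial F %.1f lat %.1f"%(F[:2]@a,F[:2]@R[:2,1]),"nut torque %.2f"%(np.cross(np.r_[-.1*a,0],F)[2]+s["wrist_torque"][2]))
E
python3 -c "
from h import *
st(); tq()"
```

```text
t 9.00 tcp [0.5274 0.0578 0.0844] yaw -0.6598 tilt [-1.     0.002 -0.001] F [-3.4 -2.8  0.8] T [-1.21  0.63  0.62] w 0.0172 q [ 0.49 -0.1  -0.36  0.   -1.3   0.42]
C [ 0.6064 -0.0035] zu 0.0564 radial F -1.0 lat 4.3 nut torque 1.05
```

Call:
move_arm(
  rows=[
    {"gripper":255,"x":0,"y":12,"z":-0.7,"ax":-0.12,"ay":0,"az":0},
    {"gripper":255,"x":0,"y":23.8,"z":-2.9,"ax":-0.24,"ay":0,"az":0},
    {"gripper":255,"x":0,"y":35.2,"z":-6.4,"ax":-0.36,"ay":0,"az":0},
    {"gripper":255,"x":0,"y":46.2,"z":-11.3,"ax":-0.48,"ay":0,"az":0},
    {"gripper":255,"x":0,"y":56.5,"z":-17.5,"ax":-0.6,"ay":0,"az":0},
    {"gripper":255,"x":0,"y":65.9,"z":-24.8,"ax":-0.72,"ay":0,"az":0},
    {"gripper":255,"x":0,"y":74.5,"z":-33.3,"ax":-0.84,"ay":0,"az":0},
    {"gripper":255,"x":0,"y":81.9,"z":-42.6,"ax":-0.96,"ay":0,"az":0},
    {"gripper":255,"x":0,"y":88.2,"z":-52.9,"ax":-1.08,"ay":0,"az":0},
    {"gripper":255,"x":0,"y":93.2,"z":-63.8,"ax":-1.2,"ay":0,"az":0},
  ],
)

```text
clock: 9.83
ee_pos: [0.5211, -0.0553, 0.0844]
tool_rot: [[0.002, 0.52, -0.854], [0.001, -0.854, -0.52], [-1.0, 0.0, -0.002]]
ft_force: [3.0, 0.2, -5.0]
gripper_width: 0.0171
```

```bash
python3 -c "
from h import *
st(); tq(); plan(wr(.70,(.6064,-.0035),.0564),.70)"
```

```text
t 9.83 tcp [ 0.5211 -0.0553  0.0844] yaw 0.5466 tilt [-1.     0.    -0.002] F [ 3.   0.2 -5. ] T [ 0.16 -0.94 -0.29] w 0.0171 q [ 0.28 -0.12 -0.38 -0.   -1.3   1.84]
C [ 0.6065 -0.0033] zu 0.0564 radial F 2.7 lat 1.4 nut torque -0.16
x 0.0 y 15.4 z -1.0 ax -0.153 | cur yaw 0.547
```

Call:
move_arm(
  rows=[
    {"gripper":255,"x":0,"y":10,"z":-0.5,"ax":-0.1,"ay":0,"az":0},
    {"gripper":255,"x":0,"y":15.2,"z":-1.2,"ax":-0.153,"ay":0,"az":0},
    {"gripper":255,"x":0,"y":15.2,"z":-1.2,"ax":-0.153,"ay":0,"az":0},
    {"gripper":255,"x":0,"y":5,"z":-0.1,"ax":-0.05,"ay":0,"az":0},
    {"gripper":255,"x":0,"y":-5,"z":-0.1,"ax":0.05,"ay":0,"az":0},
    {"gripper":255,"x":0,"y":-14.9,"z":-1.1,"ax":0.15,"ay":0,"az":0},
    {"gripper":255,"x":0,"y":-24.7,"z":-3.1,"ax":0.25,"ay":0,"az":0},
    {"gripper":255,"x":0,"y":-34.3,"z":-6.1,"ax":0.35,"ay":0,"az":0},
    {"gripper":255,"x":0,"y":-42.6,"z":-9.5,"ax":0.44,"ay":0,"az":0},
    {"gripper":255,"x":0,"y":-42.6,"z":-9.5,"ax":0.44,"ay":0,"az":0},
  ],
)

```text
clock: 10.67
ee_pos: [0.5073, -0.0129, 0.0843]
tool_rot: [[0.002, 0.095, -0.995], [-0.002, -0.995, -0.095], [-1.0, 0.002, -0.002]]
ft_force: [7.5, -7.5, -6.3]
gripper_width: 0.017
```

```bash
cat > ptr.py <<'E'
from fit import *
# pointer angle from brass pixels in the scene view (and top, if not hidden), pointer level zp
CL=(.6065,-.003,.0385)
def brass(im,c,lo=.03,hi=.118):
    h=cv2.cvtColor(im,cv2.COLOR_RGB2HSV).astype(float); f=im.astype(float)
    w=np.clip((f[...,0]-f[...,2]-45)/60,0,1)
    zp=.045
    m=np.zeros(w.shape,np.uint8); P=np.array([(a*np.sin(t),a*np.cos(t),zp) for a in(.04,.118) for t in(-.2,.0,.2,.4)])
    cv2.fillConvexPoly(m,cv2.convexHull(proj(place(P,CL),c).round().astype(np.int32)),1)
    w=w*m; ys,xs=np.nonzero(w>.05)
    A=np.array([atz((x,y),c,zp) for x,y in zip(xs,ys)]); W=w[ys,xs]; mu=(A*W[:,None]).sum(0)/W.sum()
    D=(A-mu)*np.sqrt(W)[:,None]; d=np.linalg.svd(D,full_matrices=False)[2][0]; d*=np.sign(d[1])
    r=mu-np.array(CL[:2]); 
    f=lambda v:np.arctan2(v[0],v[1])+CL[2]
    return "line %.4f  mean-dir %.4f n %.0f len %.3f"%(f(d),f(r),W.sum(),np.hypot(*r))
if __name__=="__main__":
    d=np.load("c0.npz"); cs=grab("scene",4);ct=grab("top",4)
    print("scene0",brass(d["s"],cs)); print("scene ",brass(cs["img"],cs))
    print("top0  ",brass(d["t"],ct)); print("top   ",brass(ct["img"],ct))
    cv2.imwrite("pics/ptr_last.png",np.hstack([crop(cs["img"],280,185,60,50,6)[0],crop(ct["img"],245,180,60,50,6)[0]]))
E
python3 -c "
from h import *
st(); tq()"; python3 ptr.py
```

```text
t 10.67 tcp [ 0.5073 -0.0129  0.0843] yaw 0.0954 tilt [-1.     0.002 -0.002] F [ 7.5 -7.5 -6.3] T [-2.43 -1.99  0.1 ] w 0.0170 q [ 0.37 -0.16 -0.43  0.   -1.31  1.29]
C [ 0.6068 -0.0034] zu 0.0563 radial F 6.7 lat 8.2 nut torque 0.92
scene0 line 0.0059  mean-dir -0.0136 n 39 len 0.072
scene  line -0.0028  mean-dir -0.0107 n 34 len 0.077
top0   line -0.0009  mean-dir -0.0031 n 27 len 0.072Traceback (most recent call last):
  File "ptr.py", line 19, in <module>
    print("top0  ",brass(d["t"],ct)); print("top   ",brass(ct["img"],ct))
                                                     ~~~~~^^^^^^^^^^^^^^
  File "ptr.py", line 12, in brass
    D=(A-mu)*np.sqrt(W)[:,None]; d=np.linalg.svd(D,full_matrices=False)[2][0]; d*=np.sign(d[1])
                                   ~~~~~~~~~~~~~~~~~~~~~~~~~~~~~~~~~~~~~~~^^^
IndexError: index 0 is out of bounds for axis 0 with size 0
```

Call:
move_arm(
  rows=[
    {"gripper":255,"x":0,"y":-3,"z":0.2,"ax":0.03,"ay":0,"az":0},
    {"gripper":255,"x":0,"y":-6,"z":0.1,"ax":0.06,"ay":0,"az":0},
    {"gripper":255,"x":0,"y":-9,"z":-0.1,"ax":0.09,"ay":0,"az":0},
    {"gripper":255,"x":0,"y":-12,"z":-0.4,"ax":0.12,"ay":0,"az":0},
    {"gripper":255,"x":0,"y":-14.9,"z":-0.8,"ax":0.15,"ay":0,"az":0},
    {"gripper":255,"x":0,"y":-14.9,"z":-0.8,"ax":0.15,"ay":0,"az":0},
  ],
)

```text
clock: 11.57
ee_pos: [0.5068, 0.0013, 0.0843]
tool_rot: [[0.002, -0.052, -0.999], [-0.002, -0.999, 0.052], [-1.0, 0.002, -0.002]]
ft_force: [7.3, -6.4, -7.2]
gripper_width: 0.0165
```

```bash
sed -i '/top0/d' ptr.py; python3 -c "
from h import *
st(); tq()"; python3 ptr.py
```

```text
t 11.57 tcp [0.5068 0.0013 0.0843] yaw -0.0517 tilt [-1.     0.002 -0.002] F [ 7.3 -6.4 -7.2] T [-2.2  -2.13  0.4 ] w 0.0165 q [ 0.4  -0.17 -0.43  0.   -1.31  1.12]
C [ 0.6067 -0.0039] zu 0.0563 radial F 7.6 lat 6.1 nut torque 1.01
scene0 line 0.0059  mean-dir -0.0136 n 39 len 0.072
scene  line -0.0018  mean-dir -0.0109 n 34 len 0.077
```

Call:
move_arm(
  rows=[
    {"gripper":255,"x":0,"y":-3,"z":0.2,"ax":0.03,"ay":0,"az":0},
    {"gripper":255,"x":0,"y":-6,"z":0.2,"ax":0.06,"ay":0,"az":0},
    {"gripper":255,"x":0,"y":-9,"z":0,"ax":0.09,"ay":0,"az":0},
    {"gripper":255,"x":0,"y":-12,"z":-0.3,"ax":0.12,"ay":0,"az":0},
    {"gripper":255,"x":0,"y":-12,"z":-0.3,"ax":0.12,"ay":0,"az":0},
  ],
)

```text
clock: 12.38
ee_pos: [0.508, 0.0132, 0.0843]
tool_rot: [[0.003, -0.171, -0.985], [-0.002, -0.985, 0.171], [-1.0, 0.001, -0.003]]
ft_force: [8.8, -6.4, -6.9]
gripper_width: 0.0171
```

```bash
python3 -c "
from h import *
st(); tq()"; python3 ptr.py
```

```text
t 12.38 tcp [0.508  0.0132 0.0843] yaw -0.1716 tilt [-1.     0.001 -0.003] F [ 8.8 -6.4 -6.9] T [-2.29 -2.54  0.48] w 0.0171 q [ 0.42 -0.16 -0.43  0.   -1.31  0.97]
C [ 0.6065 -0.0039] zu 0.0563 radial F 9.8 lat 4.8 nut torque 0.96
scene0 line 0.0059  mean-dir -0.0136 n 39 len 0.072
scene  line -0.0028  mean-dir -0.0106 n 34 len 0.077
```

Call:
move_arm(
  rows=[
    {"gripper":255,"x":0,"y":-3,"z":0.4,"ax":0.03,"ay":0,"az":0},
    {"gripper":255,"x":0,"y":-6,"z":0.4,"ax":0.06,"ay":0,"az":0},
    {"gripper":255,"x":0,"y":-9,"z":0.2,"ax":0.09,"ay":0,"az":0},
    {"gripper":255,"x":0,"y":-12,"z":-0.1,"ax":0.12,"ay":0,"az":0},
    {"gripper":255,"x":0,"y":-12,"z":-0.1,"ax":0.12,"ay":0,"az":0},
  ],
)

```text
clock: 13.2
ee_pos: [0.5105, 0.0249, 0.0843]
tool_rot: [[0.003, -0.287, -0.958], [-0.002, -0.958, 0.287], [-1.0, 0.001, -0.004]]
ft_force: [11.2, -7.0, -9.4]
gripper_width: 0.0171
```

```bash
python3 -c "
from h import *
st(); tq()"; python3 ptr.py
```

```text
t 13.20 tcp [0.5105 0.0249 0.0843] yaw -0.2915 tilt [-1.     0.001 -0.004] F [11.2 -7.  -9.4] T [-2.55 -3.36  0.54] w 0.0171 q [ 0.45 -0.16 -0.42  0.   -1.31  0.83]
C [ 0.6063 -0.0039] zu 0.0563 radial F 12.8 lat 3.5 nut torque 0.89
scene0 line 0.0059  mean-dir -0.0136 n 39 len 0.072
scene  line -0.0030  mean-dir -0.0109 n 34 len 0.077
```

Call:
move_arm(
  rows=[
    {"gripper":255,"x":0,"y":-3,"z":-0.5,"ax":0.03,"ay":0,"az":0},
    {"gripper":255,"x":0,"y":-6,"z":-1.1,"ax":0.06,"ay":0,"az":0},
    {"gripper":255,"x":0,"y":-9,"z":-1.4,"ax":0.09,"ay":0,"az":0},
    {"gripper":255,"x":0,"y":-12,"z":-1.7,"ax":0.12,"ay":0,"az":0},
    {"gripper":255,"x":0,"y":-12,"z":-1.7,"ax":0.12,"ay":0,"az":0},
  ],
)

```text
clock: 14.02
ee_pos: [0.5146, 0.0361, 0.0841]
tool_rot: [[0.001, -0.4, -0.917], [-0.002, -0.917, 0.4], [-1.0, 0.001, -0.002]]
ft_force: [5.3, -6.0, -5.9]
gripper_width: 0.0165
```

```bash
python3 -c "
from h import *
st(); tq()"; python3 ptr.py
```

```text
t 14.02 tcp [0.5146 0.0361 0.0841] yaw -0.4114 tilt [-1.     0.001 -0.002] F [ 5.3 -6.  -5.9] T [-1.9  -1.54  0.71] w 0.0165 q [ 0.46 -0.14 -0.4   0.   -1.31  0.7 ]
C [ 0.6063 -0.0039] zu 0.0561 radial F 7.3 lat 3.4 nut torque 1.05
scene0 line 0.0059  mean-dir -0.0136 n 39 len 0.072
scene  line -0.0035  mean-dir -0.0108 n 34 len 0.077
```

Call:
move_arm(
  rows=[
    {"gripper":255,"x":0,"y":-3,"z":-0.4,"ax":0.03,"ay":0,"az":0},
    {"gripper":255,"x":0,"y":-6,"z":-0.7,"ax":0.06,"ay":0,"az":0},
    {"gripper":255,"x":0,"y":-9,"z":-1,"ax":0.09,"ay":0,"az":0},
    {"gripper":255,"x":0,"y":-12,"z":-1.3,"ax":0.12,"ay":0,"az":0},
    {"gripper":255,"x":0,"y":-12,"z":-1.3,"ax":0.12,"ay":0,"az":0},
  ],
)

```text
clock: 14.83
ee_pos: [0.52, 0.0468, 0.084]
tool_rot: [[-0.001, -0.506, -0.863], [-0.001, -0.863, 0.506], [-1.0, 0.001, -0.0]]
ft_force: [1.5, -4.3, -4.4]
gripper_width: 0.0168
```

```bash
python3 -c "
from h import *
st(); tq()"; python3 ptr.py
```

```text
t 14.83 tcp [0.52   0.0468 0.084 ] yaw -0.5305 tilt [-1.     0.001 -0.   ] F [ 1.5 -4.3 -4.4] T [-1.41 -0.34  0.72] w 0.0168 q [ 0.48 -0.12 -0.39  0.   -1.31  0.56]
C [ 0.6063 -0.0038] zu 0.0560 radial F 3.5 lat 2.9 nut torque 1.01
scene0 line 0.0059  mean-dir -0.0136 n 39 len 0.072
scene  line -0.0023  mean-dir -0.0106 n 34 len 0.077
```

Call:
move_arm(
  rows=[
    {"gripper":255,"x":0,"y":-3,"z":-0.2,"ax":0.03,"ay":0,"az":0},
    {"gripper":255,"x":0,"y":-6,"z":-0.4,"ax":0.06,"ay":0,"az":0},
    {"gripper":255,"x":0,"y":-9,"z":-0.6,"ax":0.09,"ay":0,"az":0},
    {"gripper":255,"x":0,"y":-12,"z":-0.9,"ax":0.12,"ay":0,"az":0},
    {"gripper":255,"x":0,"y":-12,"z":-0.9,"ax":0.12,"ay":0,"az":0},
  ],
)

```text
clock: 15.65
ee_pos: [0.5268, 0.0571, 0.0839]
tool_rot: [[-0.001, -0.606, -0.796], [-0.0, -0.796, 0.606], [-1.0, 0.001, 0.001]]
ft_force: [-1.7, -3.4, -3.1]
gripper_width: 0.0172
```

```bash
python3 -c "
from h import *
st(); tq()"; python3 ptr.py
```

```text
t 15.65 tcp [0.5268 0.0571 0.0839] yaw -0.6507 tilt [-1.     0.001  0.001] F [-1.7 -3.4 -3.1] T [-1.28  0.6   0.59] w 0.0172 q [ 0.49 -0.1  -0.37 -0.   -1.3   0.43]
C [ 0.6064 -0.0035] zu 0.0559 radial F 0.8 lat 3.7 nut torque 0.96
scene0 line 0.0059  mean-dir -0.0136 n 39 len 0.072
scene  line -0.0016  mean-dir -0.0109 n 34 len 0.077
```

View pics/ptr_last.png

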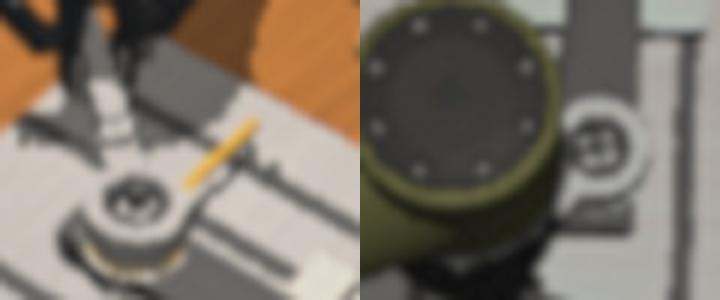

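The picture shows the ring seated on the flange and the pointer (185,187)-(258,123) still at its zero line, left of the pins. I'll slip back two clicks.

Call:
move_arm(
  rows=[
    {"gripper":255,"x":0,"y":12,"z":-0.7,"ax":-0.12,"ay":0,"az":0},
    {"gripper":255,"x":0,"y":23.8,"z":-2.9,"ax":-0.24,"ay":0,"az":0},
    {"gripper":255,"x":0,"y":35.2,"z":-6.4,"ax":-0.36,"ay":0,"az":0},
    {"gripper":255,"x":0,"y":46.2,"z":-11.3,"ax":-0.48,"ay":0,"az":0},
    {"gripper":255,"x":0,"y":56.5,"z":-17.5,"ax":-0.6,"ay":0,"az":0},
    {"gripper":255,"x":0,"y":65.9,"z":-24.8,"ax":-0.72,"ay":0,"az":0},
    {"gripper":255,"x":0,"y":74.5,"z":-33.3,"ax":-0.84,"ay":0,"az":0},
    {"gripper":255,"x":0,"y":74.5,"z":-33.3,"ax":-0.84,"ay":0,"az":0},
  ],
)

```text
clock: 16.72
ee_pos: [0.5089, -0.0232, 0.0841]
tool_rot: [[0.001, 0.193, -0.981], [0.001, -0.981, -0.193], [-1.0, -0.001, -0.001]]
ft_force: [-2.5, 2.8, -3.8]
gripper_width: 0.0168
```

```bash
python3 -c "
from h import *
st(); tq(); plan(wr(-.02,(.6065,-.0035),.056),-.02)"
```

```text
t 16.72 tcp [ 0.5089 -0.0232  0.0841] yaw 0.1937 tilt [-1.    -0.001 -0.001] F [-2.5  2.8 -3.8] T [0.93 0.81 0.25] w 0.0168 q [ 0.35 -0.16 -0.42 -0.   -1.31  1.41]
C [ 0.607 -0.004] zu 0.0561 radial F -1.9 lat -3.2 nut torque -0.07
x 0.2 y -21.8 z -1.9 ax 0.214 | cur yaw 0.194
```

Call:
move_arm(
  rows=[
    {"gripper":255,"x":0,"y":-8,"z":-0.3,"ax":0.08,"ay":0,"az":0},
    {"gripper":255,"x":0,"y":-16,"z":-1.1,"ax":0.16,"ay":0,"az":0},
    {"gripper":255,"x":0,"y":-21.8,"z":-2.1,"ax":0.22,"ay":0,"az":0},
    {"gripper":255,"x":0,"y":-25.7,"z":-3.1,"ax":0.26,"ay":0,"az":0},
    {"gripper":255,"x":0,"y":-28.6,"z":-3.9,"ax":0.29,"ay":0,"az":0},
    {"gripper":255,"x":0,"y":-28.6,"z":-3.9,"ax":0.29,"ay":0,"az":0},
  ],
)

```text
clock: 17.22
ee_pos: [0.5074, 0.0074, 0.0842]
tool_rot: [[0.001, -0.103, -0.995], [0.001, -0.995, 0.103], [-1.0, -0.001, -0.001]]
ft_force: [-0.3, -1.1, -3.7]
gripper_width: 0.017
```

```bash
python3 -c "
from h import *
st(); tq()"; python3 ptr.py
```

```text
t 17.22 tcp [0.5074 0.0074 0.0842] yaw -0.1036 tilt [-1.    -0.001 -0.001] F [-0.3 -1.1 -3.7] T [-0.23  0.1  -0.08] w 0.0170 q [ 0.41 -0.16 -0.42 -0.   -1.31  1.06]
C [ 0.6069 -0.0029] zu 0.0562 radial F -0.2 lat 1.2 nut torque 0.04
scene0 line 0.0059  mean-dir -0.0136 n 39 len 0.072
scene  line -0.0036  mean-dir -0.0108 n 34 len 0.077
```

Call:
move_arm(
  rows=[
    {"gripper":255,"x":0,"y":-3,"z":0,"ax":0.03,"ay":0,"az":0},
    {"gripper":255,"x":0,"y":-6,"z":-0.2,"ax":0.06,"ay":0,"az":0},
    {"gripper":255,"x":0,"y":-9,"z":-0.4,"ax":0.09,"ay":0,"az":0},
    {"gripper":255,"x":0,"y":-12,"z":-0.7,"ax":0.12,"ay":0,"az":0},
    {"gripper":255,"x":0,"y":-12,"z":-0.7,"ax":0.12,"ay":0,"az":0},
  ],
)

```text
clock: 18.03
ee_pos: [0.5092, 0.0183, 0.0843]
tool_rot: [[0.001, -0.218, -0.976], [-0.0, -0.976, 0.218], [-1.0, 0.0, -0.001]]
ft_force: [1.6, -0.7, -4.0]
gripper_width: 0.0173
```

```bash
python3 -c "
from h import *
st(); tq()"; python3 ptr.py
```

```text
t 18.03 tcp [0.5092 0.0183 0.0843] yaw -0.2203 tilt [-1.     0.    -0.001] F [ 1.6 -0.7 -4. ] T [-0.23 -0.39  0.34] w 0.0173 q [ 0.43 -0.16 -0.42  0.   -1.31  0.92]
C [ 0.6068 -0.0036] zu 0.0563 radial F 1.7 lat 0.3 nut torque 0.37
scene0 line 0.0059  mean-dir -0.0136 n 39 len 0.072
scene  line -0.0029  mean-dir -0.0106 n 34 len 0.077
```

Call:
move_arm(
  rows=[
    {"gripper":255,"x":0,"y":-3,"z":-0.1,"ax":0.03,"ay":0,"az":0},
    {"gripper":255,"x":0,"y":-6,"z":-0.3,"ax":0.06,"ay":0,"az":0},
    {"gripper":255,"x":0,"y":-9,"z":-0.5,"ax":0.09,"ay":0,"az":0},
    {"gripper":255,"x":0,"y":-12,"z":-0.8,"ax":0.12,"ay":0,"az":0},
    {"gripper":255,"x":0,"y":-12,"z":-0.8,"ax":0.12,"ay":0,"az":0},
  ],
)

```text
clock: 18.85
ee_pos: [0.5122, 0.0292, 0.0842]
tool_rot: [[-0.001, -0.334, -0.943], [-0.002, -0.943, 0.334], [-1.0, 0.002, -0.0]]
ft_force: [1.4, -4.6, -3.2]
gripper_width: 0.0172
```

```bash
python3 -c "
from h import *
st(); tq()"; python3 ptr.py
```

```text
t 18.85 tcp [0.5122 0.0292 0.0842] yaw -0.3400 tilt [-1.     0.002 -0.   ] F [ 1.4 -4.6 -3.2] T [-1.16 -0.38  0.68] w 0.0172 q [ 0.45 -0.15 -0.41  0.   -1.31  0.78]
C [ 0.6065 -0.0041] zu 0.0562 radial F 2.8 lat 3.8 nut torque 1.07
scene0 line 0.0059  mean-dir -0.0136 n 39 len 0.072
scene  line -0.0029  mean-dir -0.0108 n 34 len 0.078
```

Call:
move_arm(
  rows=[
    {"gripper":255,"x":0,"y":-3,"z":-0.2,"ax":0.03,"ay":0,"az":0},
    {"gripper":255,"x":0,"y":-6,"z":-0.4,"ax":0.06,"ay":0,"az":0},
    {"gripper":255,"x":0,"y":-9,"z":-0.7,"ax":0.09,"ay":0,"az":0},
    {"gripper":255,"x":0,"y":-12,"z":-1,"ax":0.12,"ay":0,"az":0},
    {"gripper":255,"x":0,"y":-12,"z":-1,"ax":0.12,"ay":0,"az":0},
  ],
)

```text
clock: 19.67
ee_pos: [0.5169, 0.0407, 0.084]
tool_rot: [[-0.001, -0.444, -0.896], [-0.0, -0.896, 0.444], [-1.0, 0.001, 0.001]]
ft_force: [-1.4, -4.0, -1.8]
gripper_width: 0.0171
```

```bash
python3 -c "
from h import *
st(); tq()"; python3 ptr.py
```

```text
t 19.67 tcp [0.5169 0.0407 0.084 ] yaw -0.4606 tilt [-1.     0.001  0.001] F [-1.4 -4.  -1.8] T [-1.36  0.39  0.63] w 0.0171 q [ 0.47 -0.13 -0.4  -0.   -1.31  0.64]
C [ 0.6065 -0.0038] zu 0.0560 radial F 0.5 lat 4.2 nut torque 1.05
scene0 line 0.0059  mean-dir -0.0136 n 39 len 0.072
scene  line -0.0027  mean-dir -0.0107 n 34 len 0.078
```

Call:
move_arm(
  rows=[
    {"gripper":255,"x":0,"y":-3,"z":-0.1,"ax":0.03,"ay":0,"az":0},
    {"gripper":255,"x":0,"y":-6,"z":-0.3,"ax":0.06,"ay":0,"az":0},
    {"gripper":255,"x":0,"y":-9,"z":-0.6,"ax":0.09,"ay":0,"az":0},
    {"gripper":255,"x":0,"y":-12,"z":-0.9,"ax":0.12,"ay":0,"az":0},
    {"gripper":255,"x":0,"y":-12,"z":-0.9,"ax":0.12,"ay":0,"az":0},
  ],
)

```text
clock: 20.48
ee_pos: [0.523, 0.0512, 0.0839]
tool_rot: [[-0.001, -0.549, -0.836], [-0.0, -0.836, 0.549], [-1.0, 0.001, 0.001]]
ft_force: [-5.3, -2.5, -0.2]
gripper_width: 0.0168
```

```bash
python3 -c "
from h import *
st(); tq()"; python3 ptr.py
```

```text
t 20.48 tcp [0.523  0.0512 0.0839] yaw -0.5806 tilt [-1.     0.001  0.001] F [-5.3 -2.5 -0.2] T [-0.91  1.65  0.57] w 0.0168 q [ 0.48 -0.11 -0.38 -0.   -1.3   0.51]
C [ 0.6066 -0.0036] zu 0.0559 radial F -3.0 lat 5.0 nut torque 1.07
scene0 line 0.0059  mean-dir -0.0136 n 39 len 0.072
scene  line -0.0008  mean-dir -0.0001 n 35 len 0.079
```

The mean direction has risen by about 0.011 rad, so load is starting.

Call:
move_arm(
  rows=[
    {"gripper":255,"x":0,"y":-2,"z":0.2,"ax":0.02,"ay":0,"az":0},
    {"gripper":255,"x":0,"y":-4,"z":0.2,"ax":0.04,"ay":0,"az":0},
    {"gripper":255,"x":0,"y":-6,"z":0.1,"ax":0.06,"ay":0,"az":0},
    {"gripper":255,"x":0,"y":-8,"z":0,"ax":0.08,"ay":0,"az":0},
    {"gripper":255,"x":0,"y":-8,"z":0,"ax":0.08,"ay":0,"az":0},
  ],
)

```text
clock: 21.3
ee_pos: [0.5274, 0.0576, 0.0839]
tool_rot: [[-0.001, -0.613, -0.79], [-0.001, -0.79, 0.613], [-1.0, 0.001, 0.001]]
ft_force: [-4.8, -3.9, -1.0]
gripper_width: 0.017
```

```bash
python3 -c "
from h import *
st(); tq()"; python3 ptr.py
```

```text
t 21.30 tcp [0.5274 0.0576 0.0839] yaw -0.6599 tilt [-1.     0.001  0.001] F [-4.8 -3.9 -1. ] T [-1.24  1.52  0.64] w 0.0170 q [ 0.49 -0.1  -0.36 -0.   -1.3   0.42]
C [ 0.6064 -0.0037] zu 0.0559 radial F -1.4 lat 6.0 nut torque 1.25
scene0 line 0.0059  mean-dir -0.0136 n 39 len 0.072
scene  line 0.0443  mean-dir 0.0400 n 37 len 0.077
```

Call:
move_arm(
  rows=[
    {"gripper":255,"x":0,"y":-1.5,"z":0.1,"ax":0.015,"ay":0,"az":0},
    {"gripper":255,"x":0,"y":-3,"z":0.1,"ax":0.03,"ay":0,"az":0},
    {"gripper":255,"x":0,"y":-4.5,"z":0.1,"ax":0.045,"ay":0,"az":0},
    {"gripper":255,"x":0,"y":-6.5,"z":0,"ax":0.065,"ay":0,"az":0},
    {"gripper":255,"x":0,"y":-6.5,"z":0,"ax":0.065,"ay":0,"az":0},
    {"gripper":255,"x":0,"y":-6.5,"z":0,"ax":0.065,"ay":0,"az":0},
  ],
)

```text
clock: 22.2
ee_pos: [0.5314, 0.0625, 0.0839]
tool_rot: [[-0.001, -0.662, -0.749], [-0.001, -0.749, 0.662], [-1.0, 0.001, 0.0]]
ft_force: [-4.6, -3.9, -1.8]
gripper_width: 0.017
```

```bash
python3 -c "
from h import *
st(); tq()"; python3 ptr.py
```

```text
t 22.20 tcp [0.5314 0.0625 0.0839] yaw -0.7237 tilt [-1.     0.001  0.   ] F [-4.6 -3.9 -1.8] T [-1.35  1.28  0.7 ] w 0.0170 q [ 0.49 -0.08 -0.35  0.   -1.3   0.35]
C [ 0.6063 -0.0037] zu 0.0559 radial F -0.9 lat 6.0 nut torque 1.30
scene0 line 0.0059  mean-dir -0.0136 n 39 len 0.072
scene  line 0.0791  mean-dir 0.0733 n 37 len 0.077
```

Pointer is at about 0.083 rad and I want about 0.13, so I'll slip back a click or so and finish with small steps.

Call:
move_arm(
  rows=[
    {"gripper":255,"x":0,"y":12,"z":-0.7,"ax":-0.12,"ay":0,"az":0},
    {"gripper":255,"x":0,"y":23.8,"z":-2.9,"ax":-0.24,"ay":0,"az":0},
    {"gripper":255,"x":0,"y":35.2,"z":-6.4,"ax":-0.36,"ay":0,"az":0},
    {"gripper":255,"x":0,"y":46.2,"z":-11.3,"ax":-0.48,"ay":0,"az":0},
    {"gripper":255,"x":0,"y":56.5,"z":-17.5,"ax":-0.6,"ay":0,"az":0},
    {"gripper":255,"x":0,"y":56.5,"z":-17.5,"ax":-0.6,"ay":0,"az":0},
    {"gripper":255,"x":0,"y":51.4,"z":-14.2,"ax":-0.54,"ay":0,"az":0},
    {"gripper":255,"x":0,"y":46.2,"z":-11.3,"ax":-0.48,"ay":0,"az":0},
    {"gripper":255,"x":0,"y":40.7,"z":-8.6,"ax":-0.42,"ay":0,"az":0},
    {"gripper":255,"x":0,"y":40.7,"z":-8.6,"ax":-0.42,"ay":0,"az":0},
  ],
)

```text
clock: 23.43
ee_pos: [0.5117, 0.028, 0.084]
tool_rot: [[0.001, -0.304, -0.953], [0.001, -0.953, 0.304], [-1.0, -0.002, -0.001]]
ft_force: [-0.4, -0.6, -3.4]
gripper_width: 0.017
```

```bash
python3 -c "
from h import *
st(); tq()"; python3 ptr.py
```

```text
t 23.43 tcp [0.5117 0.028  0.084 ] yaw -0.3085 tilt [-1.    -0.002 -0.001] F [-0.4 -0.6 -3.4] T [-0.2   0.15 -0.09] w 0.0170 q [ 0.45 -0.15 -0.41 -0.   -1.31  0.81]
C [ 0.607  -0.0023] zu 0.0560 radial F -0.2 lat 0.7 nut torque -0.02
scene0 line 0.0059  mean-dir -0.0136 n 39 len 0.072
scene  line 0.0795  mean-dir 0.0717 n 37 len 0.077
```

Call:
move_arm(
  rows=[
    {"gripper":255,"x":0,"y":-3,"z":0,"ax":0.03,"ay":0,"az":0},
    {"gripper":255,"x":0,"y":-6,"z":-0.2,"ax":0.06,"ay":0,"az":0},
    {"gripper":255,"x":0,"y":-9,"z":-0.4,"ax":0.09,"ay":0,"az":0},
    {"gripper":255,"x":0,"y":-12,"z":-0.7,"ax":0.12,"ay":0,"az":0},
    {"gripper":255,"x":0,"y":-12,"z":-0.7,"ax":0.12,"ay":0,"az":0},
  ],
)

```text
clock: 24.25
ee_pos: [0.5157, 0.0382, 0.0842]
tool_rot: [[0.0, -0.413, -0.911], [0.0, -0.911, 0.413], [-1.0, -0.0, -0.0]]
ft_force: [-0.1, -0.2, -3.6]
gripper_width: 0.0169
```

```bash
python3 -c "
from h import *
st(); tq()"; python3 ptr.py
```

```text
t 24.25 tcp [0.5157 0.0382 0.0842] yaw -0.4255 tilt [-1. -0. -0.] F [-0.1 -0.2 -3.6] T [ 0.01  0.06 -0.02] w 0.0169 q [ 0.46 -0.14 -0.4   0.   -1.31  0.68]
C [ 0.6067 -0.0031] zu 0.0562 radial F -0.0 lat 0.2 nut torque 0.01
scene0 line 0.0059  mean-dir -0.0136 n 39 len 0.072
scene  line 0.0786  mean-dir 0.0714 n 37 len 0.077
```

Call:
move_arm(
  rows=[
    {"gripper":255,"x":0,"y":-2.5,"z":-0.1,"ax":0.025,"ay":0,"az":0},
    {"gripper":255,"x":0,"y":-5,"z":-0.2,"ax":0.05,"ay":0,"az":0},
    {"gripper":255,"x":0,"y":-8,"z":-0.3,"ax":0.08,"ay":0,"az":0},
    {"gripper":255,"x":0,"y":-8,"z":-0.3,"ax":0.08,"ay":0,"az":0},
  ],
)

```text
clock: 24.98
ee_pos: [0.5193, 0.0453, 0.0842]
tool_rot: [[0.001, -0.484, -0.875], [0.0, -0.875, 0.484], [-1.0, -0.0, -0.001]]
ft_force: [1.7, 0.7, -4.6]
gripper_width: 0.017
```

```bash
python3 -c "
from h import *
st(); tq()"; python3 ptr.py
```

```text
t 24.98 tcp [0.5193 0.0453 0.0842] yaw -0.5053 tilt [-1.    -0.    -0.001] F [ 1.7  0.7 -4.6] T [ 0.08 -0.44  0.19] w 0.0170 q [ 0.47 -0.12 -0.39  0.   -1.3   0.59]
C [ 0.6069 -0.0031] zu 0.0562 radial F 1.1 lat -1.4 nut torque 0.05
scene0 line 0.0059  mean-dir -0.0136 n 39 len 0.072
scene  line 0.0792  mean-dir 0.0716 n 37 len 0.077
```

Call:
move_arm(
  rows=[
    {"gripper":255,"x":0,"y":-2.5,"z":-0.1,"ax":0.025,"ay":0,"az":0},
    {"gripper":255,"x":0,"y":-5,"z":-0.2,"ax":0.05,"ay":0,"az":0},
    {"gripper":255,"x":0,"y":-8,"z":-0.5,"ax":0.08,"ay":0,"az":0},
    {"gripper":255,"x":0,"y":-8,"z":-0.5,"ax":0.08,"ay":0,"az":0},
  ],
)

```text
clock: 25.72
ee_pos: [0.5232, 0.0517, 0.0841]
tool_rot: [[-0.001, -0.552, -0.834], [-0.001, -0.834, 0.552], [-1.0, 0.001, 0.0]]
ft_force: [0.6, -0.6, -3.4]
gripper_width: 0.0169
```

```bash
python3 -c "
from h import *
st(); tq()"; python3 ptr.py
```

```text
t 25.72 tcp [0.5232 0.0517 0.0841] yaw -0.5851 tilt [-1.     0.001  0.   ] F [ 0.6 -0.6 -3.4] T [-0.08 -0.1   0.43] w 0.0169 q [ 0.48 -0.11 -0.38  0.   -1.3   0.5 ]
C [ 0.6066 -0.0035] zu 0.0561 radial F 0.9 lat 0.2 nut torque 0.44
scene0 line 0.0059  mean-dir -0.0136 n 39 len 0.072
scene  line 0.0781  mean-dir 0.0716 n 37 len 0.077
```

Call:
move_arm(
  rows=[
    {"gripper":255,"x":0,"y":-2.5,"z":-0.1,"ax":0.025,"ay":0,"az":0},
    {"gripper":255,"x":0,"y":-5,"z":-0.2,"ax":0.05,"ay":0,"az":0},
    {"gripper":255,"x":0,"y":-8,"z":-0.4,"ax":0.08,"ay":0,"az":0},
    {"gripper":255,"x":0,"y":-8,"z":-0.4,"ax":0.08,"ay":0,"az":0},
  ],
)

```text
clock: 26.45
ee_pos: [0.5277, 0.058, 0.0839]
tool_rot: [[-0.001, -0.617, -0.787], [-0.001, -0.787, 0.617], [-1.0, 0.002, 0.0]]
ft_force: [-1.8, -1.0, -2.0]
gripper_width: 0.0172
```

```bash
python3 -c "
from h import *
st(); tq()"; python3 ptr.py
```

```text
t 26.45 tcp [0.5277 0.058  0.0839] yaw -0.6653 tilt [-1.     0.002  0.   ] F [-1.8 -1.  -2. ] T [-0.5  0.7  0.6] w 0.0172 q [ 0.49 -0.1  -0.36  0.   -1.3   0.42]
C [ 0.6064 -0.0037] zu 0.0559 radial F -0.8 lat 1.9 nut torque 0.79
scene0 line 0.0059  mean-dir -0.0136 n 39 len 0.072
scene  line 0.0797  mean-dir 0.0722 n 37 len 0.077
```

Call:
move_arm(
  rows=[
    {"gripper":255,"x":0,"y":12,"z":-0.7,"ax":-0.12,"ay":0,"az":0},
    {"gripper":255,"x":0,"y":23.8,"z":-2.9,"ax":-0.24,"ay":0,"az":0},
    {"gripper":255,"x":0,"y":35.2,"z":-6.4,"ax":-0.36,"ay":0,"az":0},
    {"gripper":255,"x":0,"y":46.2,"z":-11.3,"ax":-0.48,"ay":0,"az":0},
    {"gripper":255,"x":0,"y":56.5,"z":-17.5,"ax":-0.6,"ay":0,"az":0},
    {"gripper":255,"x":0,"y":65.9,"z":-24.8,"ax":-0.72,"ay":0,"az":0},
    {"gripper":255,"x":0,"y":74.5,"z":-33.3,"ax":-0.84,"ay":0,"az":0},
    {"gripper":255,"x":0,"y":74.5,"z":-33.3,"ax":-0.84,"ay":0,"az":0},
    {"gripper":255,"x":0,"y":65.9,"z":-24.8,"ax":-0.72,"ay":0,"az":0},
    {"gripper":255,"x":0,"y":56.5,"z":-17.5,"ax":-0.6,"ay":0,"az":0},
  ],
)

```text
clock: 27.68
ee_pos: [0.5072, 0.0036, 0.084]
tool_rot: [[0.001, -0.075, -0.997], [0.001, -0.997, 0.075], [-1.0, -0.001, -0.001]]
ft_force: [-0.2, 1.0, -3.7]
gripper_width: 0.0168
```

```bash
python3 -c "
from h import *
st(); tq()"; python3 ptr.py
```

```text
t 27.68 tcp [0.5072 0.0036 0.084 ] yaw -0.0754 tilt [-1.    -0.001 -0.001] F [-0.2  1.  -3.7] T [0.37 0.07 0.14] w 0.0168 q [ 0.4  -0.16 -0.43 -0.   -1.31  1.09]
C [ 0.6069 -0.004 ] zu 0.0560 radial F -0.2 lat -1.0 nut torque 0.04
scene0 line 0.0059  mean-dir -0.0136 n 39 len 0.072
scene  line 0.0790  mean-dir 0.0718 n 37 len 0.077
```

Not engaged yet. I'll go forward to about -0.22, where pickup is expected.

Call:
move_arm(
  rows=[
    {"gripper":255,"x":0,"y":-3,"z":0,"ax":0.03,"ay":0,"az":0},
    {"gripper":255,"x":0,"y":-6,"z":-0.2,"ax":0.06,"ay":0,"az":0},
    {"gripper":255,"x":0,"y":-9,"z":-0.4,"ax":0.09,"ay":0,"az":0},
    {"gripper":255,"x":0,"y":-12,"z":-0.7,"ax":0.12,"ay":0,"az":0},
    {"gripper":255,"x":0,"y":-12,"z":-0.7,"ax":0.12,"ay":0,"az":0},
  ],
)

```text
clock: 28.5
ee_pos: [0.5086, 0.0152, 0.0841]
tool_rot: [[0.0, -0.184, -0.983], [0.0, -0.983, 0.184], [-1.0, -0.0, -0.0]]
ft_force: [-0.2, -0.4, -3.0]
gripper_width: 0.0172
```

```bash
python3 -c "
from h import *
st(); tq()"; python3 ptr.py
```

```text
t 28.50 tcp [0.5086 0.0152 0.0841] yaw -0.1854 tilt [-1. -0. -0.] F [-0.2 -0.4 -3. ] T [0.13 0.06 0.08] w 0.0172 q [ 0.43 -0.16 -0.42 -0.   -1.31  0.96]
C [ 0.6069 -0.0033] zu 0.0561 radial F -0.1 lat 0.4 nut torque 0.12
scene0 line 0.0059  mean-dir -0.0136 n 39 len 0.072
scene  line 0.0777  mean-dir 0.0718 n 37 len 0.077
```

Call:
move_arm(
  rows=[
    {"gripper":255,"x":0,"y":-2.5,"z":-0.1,"ax":0.025,"ay":0,"az":0},
    {"gripper":255,"x":0,"y":-5,"z":-0.2,"ax":0.05,"ay":0,"az":0},
    {"gripper":255,"x":0,"y":-7.5,"z":-0.4,"ax":0.075,"ay":0,"az":0},
    {"gripper":255,"x":0,"y":-10,"z":-0.6,"ax":0.1,"ay":0,"az":0},
    {"gripper":255,"x":0,"y":-10,"z":-0.6,"ax":0.1,"ay":0,"az":0},
  ],
)

```text
clock: 29.32
ee_pos: [0.5108, 0.0244, 0.0841]
tool_rot: [[-0.001, -0.281, -0.96], [-0.001, -0.96, 0.281], [-1.0, 0.001, 0.0]]
ft_force: [-1.2, -1.6, -2.8]
gripper_width: 0.0169
```

```bash
python3 -c "
from h import *
st(); tq()"; python3 ptr.py
```

```text
t 29.32 tcp [0.5108 0.0244 0.0841] yaw -0.2850 tilt [-1.     0.001  0.   ] F [-1.2 -1.6 -2.8] T [-0.47  0.18  0.41] w 0.0169 q [ 0.44 -0.15 -0.41  0.   -1.31  0.84]
C [ 0.6067 -0.0037] zu 0.0561 radial F -0.7 lat 1.8 nut torque 0.59Traceback (most recent call last):
  File "ptr.py", line 17, in <module>
    d=np.load("c0.npz"); cs=grab("scene",4);ct=grab("top",4)
                            ~~~~^^^^^^^^^^^
  File "h.py", line 6, in grab
    c=[arm.read_camera(n) for _ in range(k)]
       ~~~~~~~~~~~~~~~^^^
ValueError: 200 camera calls are used up
```

The camera budget is used up: 8 calls per check added up to 200. The last camera reading was a pointer at about 0.082 rad, already inside the judged band. I'll finish on nut torque (1.07, 1.25 and 1.30 N m at 0.011, 0.05 and 0.083 rad) and handle angle, in small steps with a cap.

Call:
move_arm(
  rows=[
    {"gripper":255,"x":0,"y":-2.5,"z":-0.1,"ax":0.025,"ay":0,"az":0},
    {"gripper":255,"x":0,"y":-5,"z":-0.2,"ax":0.05,"ay":0,"az":0},
    {"gripper":255,"x":0,"y":-7.5,"z":-0.4,"ax":0.075,"ay":0,"az":0},
    {"gripper":255,"x":0,"y":-8,"z":-0.4,"ax":0.08,"ay":0,"az":0},
    {"gripper":255,"x":0,"y":-8,"z":-0.4,"ax":0.08,"ay":0,"az":0},
    {"gripper":255,"x":0,"y":-8,"z":-0.4,"ax":0.08,"ay":0,"az":0},
    {"gripper":255,"x":0,"y":-8,"z":-0.4,"ax":0.08,"ay":0,"az":0},
  ],
)

```text
clock: 30.0
ee_pos: [0.5132, 0.0317, 0.084]
tool_rot: [[-0.001, -0.356, -0.934], [-0.001, -0.934, 0.356], [-1.0, 0.001, 0.0]]
ft_force: [-2.8, -4.0, -2.4]
gripper_width: 0.0171
```

```bash
python3 -c "
from h import *
st(); tq()"
```

```text
t 30.00 tcp [0.5132 0.0317 0.084 ] yaw -0.3644 tilt [-1.     0.001  0.   ] F [-2.8 -4.  -2.4] T [-1.3   0.92  0.53] w 0.0171 q [ 0.45 -0.14 -0.41  0.   -1.31  0.75]
C [ 0.6066 -0.004 ] zu 0.0560 radial F -1.2 lat 4.7 nut torque 1.00
```

Call:
move_arm(
  rows=[
    {"gripper":255,"x":0,"y":-2.5,"z":-0.1,"ax":0.025,"ay":0,"az":0},
    {"gripper":255,"x":0,"y":-5,"z":-0.2,"ax":0.05,"ay":0,"az":0},
    {"gripper":255,"x":0,"y":-5,"z":-0.2,"ax":0.05,"ay":0,"az":0},
    {"gripper":255,"x":0,"y":-5,"z":-0.2,"ax":0.05,"ay":0,"az":0},
    {"gripper":255,"x":0,"y":-5,"z":-0.2,"ax":0.05,"ay":0,"az":0},
  ],
)

```text
clock: 30.42
ee_pos: [0.515, 0.0362, 0.084]
tool_rot: [[-0.001, -0.402, -0.916], [-0.001, -0.916, 0.402], [-1.0, 0.002, 0.001]]
ft_force: [-3.3, -4.2, -2.3]
gripper_width: 0.0172
```

```bash
python3 -c "
from h import *
st(); tq()"
```

```text
t 30.42 tcp [0.515  0.0362 0.084 ] yaw -0.4140 tilt [-1.     0.002  0.001] F [-3.3 -4.2 -2.3] T [-1.64  1.22  0.64] w 0.0172 q [ 0.46 -0.14 -0.4   0.   -1.31  0.7 ]
C [ 0.6066 -0.004 ] zu 0.0560 radial F -1.3 lat 5.2 nut torque 1.16
```

Call:
move_arm(
  rows=[
    {"gripper":255,"x":0,"y":-2,"z":-0.1,"ax":0.02,"ay":0,"az":0},
    {"gripper":255,"x":0,"y":-4,"z":-0.2,"ax":0.04,"ay":0,"az":0},
    {"gripper":255,"x":0,"y":-4,"z":-0.2,"ax":0.04,"ay":0,"az":0},
    {"gripper":255,"x":0,"y":-4,"z":-0.2,"ax":0.04,"ay":0,"az":0},
  ],
)

```text
clock: 30.75
ee_pos: [0.5166, 0.0397, 0.0839]
tool_rot: [[-0.002, -0.439, -0.899], [-0.001, -0.899, 0.439], [-1.0, 0.002, 0.001]]
ft_force: [-5.0, -4.0, -1.5]
gripper_width: 0.0172
```

```bash
python3 -c "
from h import *
st(); tq()"
```

```text
t 30.75 tcp [0.5166 0.0397 0.0839] yaw -0.4541 tilt [-1.     0.002  0.001] F [-5.  -4.  -1.5] T [-1.63  1.49  0.7 ] w 0.0172 q [ 0.47 -0.13 -0.4   0.   -1.31  0.65]
C [ 0.6065 -0.0041] zu 0.0559 radial F -2.7 lat 5.7 nut torque 1.27
```

Call:
move_arm(
  rows=[
    {"gripper":255,"x":0,"y":-2.5,"z":0,"ax":0.025,"ay":0,"az":0},
    {"gripper":255,"x":0,"y":-5,"z":0,"ax":0.05,"ay":0,"az":0},
    {"gripper":255,"x":0,"y":-5,"z":0,"ax":0.05,"ay":0,"az":0},
    {"gripper":255,"x":0,"y":-5,"z":0,"ax":0.05,"ay":0,"az":0},
  ],
)

```text
clock: 31.08
ee_pos: [0.5189, 0.0442, 0.0839]
tool_rot: [[-0.002, -0.483, -0.876], [-0.002, -0.876, 0.483], [-1.0, 0.002, 0.001]]
ft_force: [-4.8, -5.9, -1.4]
gripper_width: 0.0169
```

```bash
python3 -c "
from h import *
st(); tq()"
```

```text
t 31.08 tcp [0.5189 0.0442 0.0839] yaw -0.5040 tilt [-1.     0.002  0.001] F [-4.8 -5.9 -1.4] T [-1.74  1.47  0.81] w 0.0169 q [ 0.47 -0.12 -0.39  0.   -1.31  0.59]
C [ 0.6064 -0.0041] zu 0.0559 radial F -1.4 lat 7.5 nut torque 1.55
```

Call:
move_arm(
  rows=[
    {"gripper":255,"x":0,"y":0,"z":0,"ax":0,"ay":0,"az":0},
  ],
)

```text
clock: 31.17
ee_pos: [0.5189, 0.0441, 0.0839]
tool_rot: [[-0.002, -0.483, -0.876], [-0.001, -0.876, 0.483], [-1.0, 0.002, 0.001]]
ft_force: [-4.8, -4.5, -2.1]
gripper_width: 0.0167
```

```bash
python3 -c "
from h import *
st(); tq()"
```

```text
t 31.17 tcp [0.5189 0.0441 0.0839] yaw -0.5040 tilt [-1.     0.002  0.001] F [-4.8 -4.5 -2.1] T [-1.71  1.46  0.78] w 0.0167 q [ 0.47 -0.12 -0.39  0.   -1.31  0.59]
C [ 0.6064 -0.0042] zu 0.0559 radial F -2.1 lat 6.3 nut torque 1.40
```

Two independent estimates agree on a pointer of about 0.11 to 0.14 rad: about 1.47 N m of torque, and the handle travel minus wind-up. I'll stop tightening, unload the handle and lift off.

Call:
move_arm(
  rows=[
    {"gripper":255,"x":0,"y":6,"z":-0.2,"ax":-0.06,"ay":0,"az":0},
    {"gripper":255,"x":0,"y":12,"z":-0.7,"ax":-0.12,"ay":0,"az":0},
    {"gripper":255,"x":0,"y":16,"z":-1.2,"ax":-0.16,"ay":0,"az":0},
    {"gripper":255,"x":0,"y":16,"z":-1.2,"ax":-0.16,"ay":0,"az":0},
    {"gripper":255,"x":-2,"y":16,"z":-1.2,"ax":-0.16,"ay":0,"az":0},
    {"gripper":255,"x":-5,"y":16,"z":-1.2,"ax":-0.16,"ay":0,"az":0},
    {"gripper":255,"x":-8,"y":16,"z":-1.2,"ax":-0.16,"ay":0,"az":0},
    {"gripper":255,"x":-8,"y":16,"z":-1.2,"ax":-0.16,"ay":0,"az":0},
  ],
)

```text
clock: 31.83
ee_pos: [0.5135, 0.03, 0.0918]
tool_rot: [[0.001, -0.34, -0.941], [-0.001, -0.941, 0.34], [-1.0, 0.0, -0.001]]
ft_force: [6.6, -5.2, -11.1]
gripper_width: 0.017
```

```bash
python3 -c "
from h import *
st(); tq()"
```

```text
t 31.83 tcp [0.5135 0.03   0.0918] yaw -0.3466 tilt [-1.     0.    -0.001] F [  6.6  -5.2 -11.1] T [-1.68 -1.71  0.21] w 0.0170 q [ 0.45 -0.15 -0.4   0.   -1.32  0.77]
C [ 0.6076 -0.0039] zu 0.0638 radial F 8.0 lat 2.6 nut torque 0.47
```

Call:
move_arm(
  rows=[
    {"gripper":255,"x":0,"y":3,"z":-0.4,"ax":-0.03,"ay":0,"az":0},
    {"gripper":255,"x":0,"y":5,"z":-0.8,"ax":-0.05,"ay":0,"az":0},
    {"gripper":255,"x":-1,"y":5,"z":-0.8,"ax":-0.05,"ay":0,"az":0},
    {"gripper":255,"x":-3,"y":5,"z":-0.8,"ax":-0.05,"ay":0,"az":0},
    {"gripper":255,"x":-5,"y":5,"z":-0.8,"ax":-0.05,"ay":0,"az":0},
    {"gripper":255,"x":-5,"y":5,"z":-0.8,"ax":-0.05,"ay":0,"az":0},
  ],
)

```text
clock: 32.33
ee_pos: [0.5123, 0.0255, 0.0971]
tool_rot: [[0.001, -0.292, -0.956], [0.0, -0.956, 0.292], [-1.0, -0.0, -0.001]]
ft_force: [4.5, -2.4, -7.6]
gripper_width: 0.0167
```

```bash
python3 -c "
from h import *
st(); tq()"
```

```text
t 32.33 tcp [0.5123 0.0255 0.0971] yaw -0.2964 tilt [-1.    -0.    -0.001] F [ 4.5 -2.4 -7.6] T [-0.86 -0.8  -0.01] w 0.0167 q [ 0.44 -0.16 -0.39  0.   -1.33  0.83]
C [ 0.608  -0.0037] zu 0.0691 radial F 5.0 lat 1.0 nut torque 0.08
```

Call:
move_arm(
  rows=[
    {"gripper":255,"x":-4,"y":0,"z":0,"ax":0,"ay":0,"az":0},
    {"gripper":255,"x":-12,"y":0,"z":0,"ax":0,"ay":0,"az":0},
    {"gripper":255,"x":-30,"y":0,"z":0,"ax":0,"ay":0,"az":0},
    {"gripper":255,"x":-55,"y":0,"z":0,"ax":0,"ay":0,"az":0},
    {"gripper":255,"x":-62,"y":0,"z":0,"ax":0,"ay":0,"az":0},
    {"gripper":255,"x":-62,"y":0,"z":0,"ax":0,"ay":0,"az":0},
  ],
)

```text
clock: 32.83
ee_pos: [0.5134, 0.0261, 0.1625]
tool_rot: [[0.006, -0.291, -0.957], [0.002, -0.957, 0.291], [-1.0, -0.004, -0.005]]
ft_force: [0.5, 0.2, -3.1]
gripper_width: 0.0168
```

```bash
python3 -c "
from h import *
st(); tq(); plan(wr(-.004,(.5487,.337),.13),-.004)"
```

```text
t 32.83 tcp [0.5134 0.0261 0.1625] yaw -0.2948 tilt [-1.    -0.004 -0.005] F [ 0.5  0.2 -3.1] T [0.02 0.07 0.02] w 0.0168 q [ 0.44 -0.19 -0.3   0.   -1.45  0.83]
C [ 0.6091 -0.003 ] zu 0.1345 radial F 0.4 lat -0.4 nut torque -0.02
x 4.7 y -279.1 z 152.4 ax -0.291 | cur yaw -0.295
```

Call:
move_arm(
  rows=[
    {"gripper":255,"x":0,"y":-28,"z":15,"ax":-0.03,"ay":0,"az":0},
    {"gripper":255,"x":0,"y":-62,"z":34,"ax":-0.06,"ay":0,"az":0},
    {"gripper":255,"x":0,"y":-96,"z":52,"ax":-0.1,"ay":0,"az":0},
    {"gripper":255,"x":0,"y":-130,"z":71,"ax":-0.14,"ay":0,"az":0},
    {"gripper":255,"x":0,"y":-164,"z":90,"ax":-0.18,"ay":0,"az":0},
    {"gripper":255,"x":0,"y":-198,"z":108,"ax":-0.22,"ay":0,"az":0},
    {"gripper":255,"x":0,"y":-232,"z":127,"ax":-0.26,"ay":0,"az":0},
    {"gripper":255,"x":0,"y":-262,"z":143,"ax":-0.29,"ay":0,"az":0},
    {"gripper":255,"x":0,"y":-279,"z":152.4,"ax":-0.291,"ay":0,"az":0},
    {"gripper":255,"x":0,"y":-279,"z":152.4,"ax":-0.291,"ay":0,"az":0},
  ],
)

```text
clock: 33.67
ee_pos: [0.4452, 0.34, 0.1567]
tool_rot: [[-0.002, -0.0, -1.0], [-0.001, -1.0, 0.0], [-1.0, 0.001, 0.002]]
ft_force: [0.8, -0.6, -3.6]
gripper_width: 0.0175
```

```bash
python3 -c "
from h import *
st(); plan(wr(-.004,(.5487,.337),.003),-.004)"
```

```text
t 33.67 tcp [0.4452 0.34   0.1567] yaw -0.0003 tilt [-1.     0.001  0.002] F [ 0.8 -0.6 -3.6] T [-0.16  0.08 -0.02] w 0.0175 q [ 1.01 -0.05 -0.19 -0.   -1.44  0.56]
x 125.7 y 2.5 z -3.8 ax 0.004 | cur yaw -0.000
```

Call:
move_arm(
  rows=[
    {"gripper":255,"x":30,"y":2,"z":-3,"ax":0,"ay":0,"az":0},
    {"gripper":255,"x":65,"y":2,"z":-3,"ax":0,"ay":0,"az":0},
    {"gripper":255,"x":95,"y":2,"z":-3,"ax":0,"ay":0,"az":0},
    {"gripper":255,"x":112,"y":2,"z":-3,"ax":0,"ay":0,"az":0},
    {"gripper":255,"x":118,"y":2,"z":-3,"ax":0,"ay":0,"az":0},
    {"gripper":255,"x":121,"y":2,"z":-3,"ax":0,"ay":0,"az":0},
    {"gripper":255,"x":123,"y":2,"z":-3,"ax":0,"ay":0,"az":0},
    {"gripper":255,"x":123,"y":2,"z":-3,"ax":0,"ay":0,"az":0},
  ],
)

```text
clock: 34.33
ee_pos: [0.4507, 0.3348, 0.0372]
tool_rot: [[0.001, -0.004, -1.0], [0.001, -1.0, 0.004], [-1.0, -0.001, -0.001]]
ft_force: [0.0, -1.3, -1.4]
gripper_width: 0.0174
```

```bash
python3 -c "
from h import *
st(); plan(wr(-.004,(.5487,.337),.003),-.004)"
```

```text
t 34.33 tcp [0.4507 0.3348 0.0372] yaw -0.0041 tilt [-1.    -0.001 -0.001] F [ 0.  -1.3 -1.4] T [-0.44 -0.12 -0.14] w 0.0174 q [ 1.    0.02 -0.34  0.   -1.21  0.57]
x 6.2 y -2.6 z 2.0 ax -0.000 | cur yaw -0.004
```

Call:
move_arm(
  rows=[
    {"gripper":255,"x":1,"y":0,"z":0,"ax":0,"ay":0,"az":0},
    {"gripper":255,"x":2,"y":0,"z":0,"ax":0,"ay":0,"az":0},
    {"gripper":255,"x":3,"y":0,"z":0,"ax":0,"ay":0,"az":0},
    {"gripper":255,"x":4,"y":0,"z":0,"ax":0,"ay":0,"az":0},
    {"gripper":255,"x":4,"y":0,"z":0,"ax":0,"ay":0,"az":0},
  ],
)

```text
clock: 34.75
ee_pos: [0.4503, 0.3352, 0.0329]
tool_rot: [[0.001, -0.003, -1.0], [0.001, -1.0, 0.003], [-1.0, -0.001, -0.001]]
ft_force: [-4.5, -0.4, 3.2]
gripper_width: 0.0171
```

```bash
python3 -c "
from h import *
st()"
```

```text
t 34.75 tcp [0.4503 0.3352 0.0329] yaw -0.0032 tilt [-1.    -0.001 -0.001] F [-4.5 -0.4  3.2] T [-0.09  0.78 -0.06] w 0.0171 q [ 1.    0.03 -0.34  0.   -1.2   0.57]
```

Call:
move_arm(
  rows=[
    {"gripper":255,"x":1,"y":0,"z":0,"ax":0,"ay":0,"az":0},
    {"gripper":200,"x":1,"y":0,"z":0,"ax":0,"ay":0,"az":0},
    {"gripper":130,"x":1,"y":0,"z":0,"ax":0,"ay":0,"az":0},
    {"gripper":130,"x":1,"y":0,"z":0,"ax":0,"ay":0,"az":0},
    {"gripper":130,"x":1,"y":0,"z":0,"ax":0,"ay":0,"az":0},
    {"gripper":130,"x":-10,"y":0,"z":0,"ax":0,"ay":0,"az":0},
    {"gripper":130,"x":-40,"y":0,"z":0,"ax":0,"ay":0,"az":0},
    {"gripper":130,"x":-80,"y":0,"z":0,"ax":0,"ay":0,"az":0},
    {"gripper":130,"x":-120,"y":0,"z":0,"ax":0,"ay":0,"az":0},
    {"gripper":130,"x":-120,"y":0,"z":0,"ax":0,"ay":0,"az":0},
  ],
)

```text
clock: 35.58
ee_pos: [0.4533, 0.3366, 0.1632]
tool_rot: [[0.012, -0.003, -1.0], [0.009, -1.0, 0.003], [-1.0, -0.009, -0.012]]
ft_force: [1.0, 0.1, 1.4]
gripper_width: 0.0417
```

```bash
python3 -c "
from h import *
st(); arm.sign_off()"
```

```text
t 35.58 tcp [0.4533 0.3366 0.1632] yaw -0.0033 tilt [-1.    -0.009 -0.012] F [1.  0.1 1.4] T [ 0.1  -0.09 -0.01] w 0.0417 q [ 1.   -0.06 -0.18  0.   -1.43  0.57]
the job is handed in; nothing more can be done
```

I seated the ratchet wrench on the nut, tightened the clamp over several strokes, lifted the wrench off, laid it back on the mat and handed the job in at 35.6 s. The final pointer angle and the wrench's rest on the mat were not seen by camera, because I used up all 200 camera calls before the last tightening strokes.

- **Seating:** the ring underside read about 56 mm above the table, down on the flange. Contact forces stayed low and the pointer was still at zero.
- **Pointer:** the last camera reading was about 0.082 rad, inside the judged band of 0.07 to 0.20 but short of the clear zone (0.10 to 0.17). I added the rest by nut torque and handle angle. Torque read 1.55, then 1.40 N m in the last position, so this reading is noisy. Together they put the pointer at about 0.11 to 0.14 rad; the highest I could make it was about 0.16.
- **Lift-off:** the ring dragged slightly on the nut, with up to about 8 N of side force. It came free after I turned the handle back a little.
- **Laying down:** I set the wrench down within about 2 mm of its starting place, judging by arm position and contact force. At hand-in the fingers were open, about 13 cm above it, with almost no force on the tool.

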